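Open the dust booth to its mark and start the extraction

ROBOT

A 6-joint arm with a two-finger parallel gripper is mounted at the origin on the work surface. World frame = base frame: x ahead of the robot, y to its left, z up, the work surface at z = 0. Lengths are in m, angles in rad, forces in N, time in s.
With the tool pointing down it reaches from about 0.4 to 0.825 m from the base axis. Payload 7 kg.
Tool frame: the origin (TCP) lies between the finger pads; the fingertips stand 11 mm ahead of it and the grasp point (between the pads) lies 8 mm behind it (arm.tips_ahead is the distance from the TCP to the fingertips, in m); z points along the fingers, x is the direction in which the jaws open and shut, and the axes are right-handed (so a half turn about z gives the same grasp; the last joint's range is limited). The gripper opens to 88 mm and grips with 3 to 60 N. Pads are 19 mm wide; open, the fingers measure 130 mm over their backs; the gripper's body (78 mm by 193 mm) begins 47 mm behind the grasp point.
Start: joints at [0.288, 0.359, 0.012, 0, -1.224, -0.288], TCP at [0.675, -0, 0.199] pointing down, gripper open.
Joint ranges: [-3.07, 3.07], [-1.43, 2.12], [-1.02, 1.25], [-3.03, 1.67], [-3.05, -0], [-3.03, 3.03]. Speed limits (rad/s): [2.39, 2.39, 3.01, 3.14, 3.14, 3.14].

INTERFACE

Orientations are given as [roll, pitch, yaw] about the fixed x, y, z axes, in that order (R = Rz(yaw) Ry(pitch) Rx(roll)).
In Python, from station import arm, optics, finder gives the robot as it stands. The module is installed in compiled form; this text tells all that it offers.
- The arm moves only by the tool apply_moves, never from a script. Its argument "increments" is one flat list of numbers, 6 for each row, row after row: the shift along the world's x, y, z in m, then the turn, a rotation vector about the world's x, y, z in rad. In form: [tx, ty, tz, rx, ry, rz, tx, ty, tz, rx, ry, rz, ...]. A call has 1 to 20 rows; each row shifts and turns the pose as measured when the row begins; what a row does not reach is not made up. A row lasts 1/12 s, in which the tool goes at most 41.7 mm and 7.16 degrees, less where a joint would pass 70% of its speed; a pose out of reach is approached as far as the arm can. A call with a gripper value outside its range is refused whole. "hand" is the closure, from 0 (fully open) to 1 (shut), set as the call begins (left out, the last holds). The fingers move at their own pace and stop on an object; "force" is the grip in N (left out, the last holds). Time passes only in rows, so rows that do not move let the fingers close. It gives the time, the measured TCP pose, the force and the opening at its end, in the units of the state.
- arm.get_state(): the state, without advancing time (a new reading comes with each control period).
- optics.grab_frame(name): name is "scene" or "side" or "wrist"; returns the picture (400x640x3 uint8, red, green, blue); there is no depth.
- optics.camera_model(name): a dict with "fx", "fy", "cx", "cy" (pixels), "world_to_cam" (4x4, takes a point from world to camera coordinates); the wrist camera has in their place "T_tool_cam" (4x4, takes a point from camera to tool coordinates, whose origin is the TCP and whose axes are the tool frame's). Camera axes: x right, y up, looking along -z (the intrinsics and any distortion apply to the point x, -y, -z); pixel columns grow to the right and rows downward; lengths in m; the calibration is good to about 2 mm. A picture is of the moment at which its call begins: read the wrist's pose just before it. camera_model takes no time and is no camera call.
- arm.job_done(): hands the job in, once; it reports no verdict.
Trained networks look in the newest picture that a camera, given by its name, has taken for a name from the list of things; names that differ only in an ending like _2 or _b are one class to them, and where a whole thing is asked for, a point or a joint stands for the part that bears it (a point fixed in the world has none). Each returns a list of dicts, best first, with "conf" (0 to 1); they miss things now and then, are a little off and sometimes report something else, mostly with a low value. They report only what shows in the picture. A call takes as long as a camera call. They do not tell look-alikes from the thing itself.
- finder.find_in(camera, name): "box" ([left, top, right, bottom] in pixels, round what is visible of it).
- finder.landmark_of(camera, name): "point" ([column, row] in pixels: a listed point, or the origin of a listed thing).
The state is a dict: "t": time; "q": joint angles; "qd": joint speeds; "joint_efforts": joint torques, N m; "eef_pos": TCP position; "ee_rot": TCP orientation; "force": force on the tool from outside, world axes, zero at the start; "moment": the same for the moment, N m; "width": finger opening in m.
Only numpy, scipy, OpenCV 4.12 (cv2) and the standard library are available. Lean on these libraries where they do the work, as an engineer would, in place of code of your own. Each camera call takes 0.05 s, during which the arm holds its last target. There are 200 camera calls.

TASK

With the fingertips, push the clear sash of the dust booth up from beneath its yellow lip until the lip's bar is level with the green marker bar on the rail, and leave it there; then press the green start button right down and let it go. Push smoothly, do not pinch the lip or press on its top, and leave the red button, the marker and everything else on the bench alone.

Things in the scene. Friction and masses are not known exactly. Their poses are not given: they have to be found in the camera images.
- booth: Grey bench dust booth, 330 deep, 340 wide, 370 tall (mm), open at top and back, fixed; its front faces the robot and holds a clear sliding sash whose plane leans back, away from the robot, 30 degrees from vertical. Origin: centre of its underside; x into the booth, y to its left, z up. Below the sash is a low kerb in the same plane.
- lip_bar (a point): Centre of the yellow round bar, 14 mm thick, 250 mm long, front edge of the lip at the sash's foot: a thin shelf 40 mm deep, its flat top 12 mm above the bar's centre line. Space before and below is free (bar at least 110 mm up). Axes: z = the way the sash slides up (up and away from robot, 30 degrees off vertical); y = along the bar, left; -x = out of the sash to the robot.
- sash (a joint): How far the clear sash is raised along its slope, m: 0 closed, 0.16 fully up. It is counterweighted: it takes 2 to 7 N along the slope to move, and it stays at any height where it is left.
- mark_bar (a point): Centre of the green marker bar, 14 mm in diameter, 48 mm long, clamped on the booth's left rail (+y of the booth). Axes as for lip_bar. When the sash is at the marked height, this bar continues the line of the lip's yellow bar: this point then lies 157 mm along +y from lip_bar, with no offset along z.
- mark (a joint): Height of the green marker on the same scale as the sash joint, m (0.07 to 0.135; differs from day to day): the sash is at the mark when both joints read the same. The marker is clamped and must not be shifted.
- start_top (a point): Centre of the top face of the green start button of the extraction: diameter 34 mm, 68 mm above the bench, on a grey box 80 x 80 x 50 mm fixed on the bench, to the left or right in front of the booth. It is pressed straight down.
- start (a joint): Travel of the green button, m: 0 released, 0.006 fully down; a spring, about 1.5 N at first and 5 N when fully down.
- stop_top (a point): Centre of the top face of the red stop button, same size and height, on a box of the same size and colour on the other side.
- stop (a joint): Travel of the red button, m: 0 released, 0.006 fully down.
- spray: Bystander, to be left alone: white trigger spray bottle with a green band, 77 mm across, 228 mm tall. Origin at its underside.
- drill: Bystander, to be left alone: red and black cordless drill standing on its battery, 190 mm long, 195 mm tall. Origin at its underside.
- pliers: Bystander, to be left alone: steel locking pliers lying flat, 220 mm long, 17 mm tall. Origin at its underside.
- goggles: Bystander, to be left alone: clear safety glasses with black frame, 145 mm wide, 40 mm tall. Origin at its underside.
- file: Bystander, to be left alone: hand file with a yellow handle, lying, 310 mm long, 28 mm tall. Origin at its underside.
- brush: Bystander, to be left alone: grey bench brush with wooden handle, lying, 330 mm long, 44 mm tall. Origin at its underside.
- bracket: Bystander, to be left alone: aluminium angle bracket, 50 x 90 x 44 mm, the workpiece standing on the booth's floor behind the sash. Origin at its underside.
Not all that is in view belongs to the job. What is shaped like the part that bears stop_top but orange, purple or turquoise is not meant.

How it is judged:
On the way, in this order (a step that is already met when the one before it is completed fails the run):
1. the sash is being pushed up by the fingers under its yellow lip ((contact force between the fingers and sash_c5 above 0.5 N or contact force between the fingers and sash_c6 above 0.5 N) and velocity of joint sash above 0.003 m/s), for 0.1 s.
2. the sash stands still with its lip bar level with the green marker, fingers off the lip (z of lip_bar in the frame of mark_bar between -0.008 and 0.008 m and velocity of joint sash between -0.01 and 0.01 m/s and contact force between anything else and sash below 0.2 N), for 0.2 s.
3. the green button is pressed down (value of joint start above 0.0045 m), for 0.02 s.
4. the green button is let go (value of joint start below 0.0015 m), for 0.2 s.
At the end, for the whole second after the job is handed in: The sash rests with its lip bar within 8 mm of the green marker's line along the slope, and both buttons are released, the green one having been pressed at least 4.5 mm down after the sash was set (z of lip_bar in the frame of mark_bar between -0.008 and 0.008 m and velocity of joint sash between -0.01 and 0.01 m/s and value of joint each of start, stop below 0.0015 m); the robot touches nothing.
It fails at once if the lip is pinched or pressed from above (contact force between the fingers and sash_c7 above 6 N or contact force between the fingers and sash_c8 above 6 N).
It fails at once if the sash is flung faster than 0.3 m/s (velocity of joint sash above 0.3 m/s or velocity of joint sash below -0.3 m/s).
It fails at once if the red button is pressed (value of joint stop above 0.003 m).
It fails at once if the green marker is shifted (distance of mark_bar from where it was at the start of the episode above 0.006 m).
It fails at once if a bystander is moved more than 20 mm, lifted or knocked over (distance of any of spray, drill, pliers, goggles, file, brush, bracket from where it was at the start of the episode above 0.02 m).
It also fails if it takes over 54 s, if anything falls off the work surface, if the arm or the gripper's body presses on something with over 40 N, if the wrist force passes 120 N, or if a joint passes its speed limit or range.

## Working session

There is one attempt and no reset: what is moved stays moved. The work goes in short steps, Python scripts to look and compute and a tool call to move; the robot and the scene stay as the last step left them, time stands still between calls to the robot, and variables do not carry over. Pictures are saved under pics/ and viewed, about 8 in all and at most 12, crops included, and the job is handed in when it is done.

Besides the shell and the picture viewer there is one more tool, called after "Emit:" by a JSON object that holds its "name" and its "arguments". apply_moves: Moves the arm, as the interface text tells. Its arguments: {"type":"object","properties":{"increments":{"type":"array"},"hand":{"type":"number"},"force":{"type":"number"}},"required":["increments"]}

```bash
mkdir -p pics
cat > h.py <<'E'
import numpy as np, cv2
from station import arm, optics, finder
from scipy.spatial.transform import Rotation as R
def show(cam,path):
    im=optics.grab_frame(cam); cv2.imwrite(path,im[:,:,::-1]); return im
def tri(obs):
    # obs: list of (model, pixel) -> least-squares point
    A=[];b=[]
    for m,p in obs:
        W=np.array(m["world_to_cam"]); 
        d=np.array([(p[0]-m["cx"])/m["fx"],-(p[1]-m["cy"])/m["fy"],-1.])
        d=W[:3,:3].T@d; d/=np.linalg.norm(d); o=-W[:3,:3].T@W[:3,3]
        P=np.eye(3)-np.outer(d,d); A.append(P); b.append(P@o)
    A=np.vstack(A);b=np.hstack(b); x=np.linalg.lstsq(A,b,rcond=None)[0]
    return x,np.linalg.norm(A@x-b)
def proj(m,X):
    W=np.array(m["world_to_cam"]); c=W[:3,:3]@X+W[:3,3]
    return np.array([m["cx"]+m["fx"]*c[0]/-c[2], m["cy"]+m["fy"]*c[1]/c[2]])
E
python3 - <<'E'
from h import *
a=show("scene","pics/scene.png"); b=show("side","pics/side.png")
cv2.imwrite("pics/both.png",np.vstack([a,b])[:,:,::-1])
for c in ("scene","side"):
    m=optics.camera_model(c); print(c,{k:(np.round(v,3).tolist()) for k,v in m.items() if k!="name" and not isinstance(v,str)})
    for n in ("lip_bar","mark_bar","start_top","stop_top","booth"):
        print(n,[(np.round(d["point"],1).tolist(),round(d["conf"],2)) for d in finder.landmark_of(c,n)[:3]])
s=arm.get_state(); print(s)
E
```

```text
scene {'fx': 379.051, 'fy': 379.051, 'cx': 323.913, 'cy': 198.151, 'world_to_cam': [[-0.079, 0.997, -0.003, 0.047], [-0.705, -0.053, 0.707, 0.289], [0.705, 0.058, 0.707, -1.66], [0.0, 0.0, 0.0, 1.0]]}
lip_bar [([302.6, 255.2], 0.57)]
mark_bar [([363.0, 203.0], 0.48), ([293.7, 258.2], 0.36)]
start_top [([425.6, 192.2], 0.6), ([493.7, 227.5], 0.59)]
stop_top [([292.1, 192.0], 0.69), ([208.9, 147.1], 0.57), ([260.2, 153.3], 0.44)]
booth [([300.4, 253.4], 0.65)]
side {'fx': 517.674, 'fy': 517.674, 'cx': 309.126, 'cy': 189.755, 'world_to_cam': [[-0.916, -0.401, -0.001, 0.463], [0.303, -0.695, 0.652, -0.224], [-0.263, 0.597, 0.758, -1.522], [0.0, 0.0, 0.0, 1.0]]}
lip_bar [([300.3, 174.1], 0.94)]
mark_bar [([261.3, 186.2], 0.61)]
start_top [([283.1, 288.9], 0.44)]
stop_top [([215.0, 316.4], 0.66), ([419.2, 159.8], 0.51), ([370.7, 140.4], 0.38)]
booth [([268.6, 180.2], 0.81)]
{'t': 0.6, 'q': array([ 2.88093283e-01,  3.58601120e-01,  1.19007389e-02,  7.88061898e-06,
       -1.22412133e+00, -2.88103648e-01]), 'qd': array([ 0.0022393 ,  0.00060609,  0.00078619, -0.00100477,  0.00063465,
       -0.00065672]), 'joint_efforts': array([-4.22953071e-04, -5.81988394e+01,  2.93180698e+01,  6.99968487e+00,
        1.24106021e-02, -2.89451168e-05]), 'eef_pos': array([ 6.74971287e-01, -2.82163161e-05,  1.99162263e-01]), 'ee_rot': array([-3.14157833e+00, -2.22333104e-05,  3.14158497e+00]), 'force': array([-1.03309587, -0.63310391, -0.12972244]), 'moment': array([-0.03488001,  0.05857447,  0.03612802]), 'width': 0.08735950953628097}
```

View pics/scene.png

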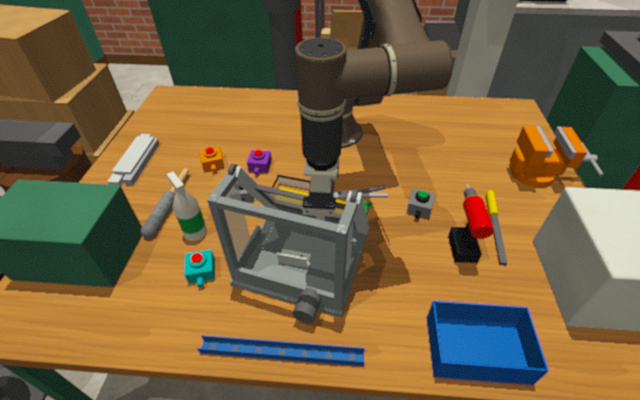

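View pics/side.png

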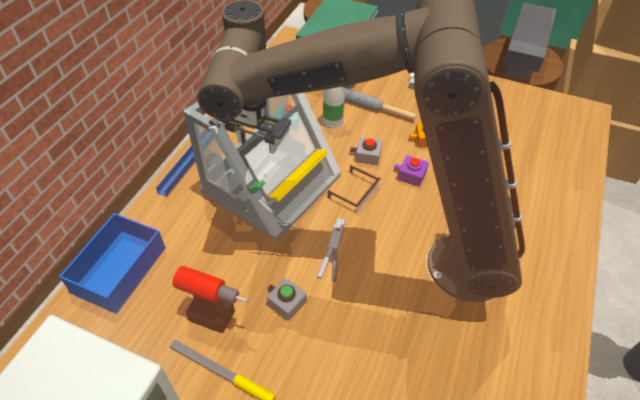

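The scene view shows the booth at about (295,240) and the green start button on a grey box at (421,197), with orange, purple and turquoise decoys. The side view shows the yellow lip from (270,195) to (326,153), the green marker at (257,186), green start at (287,291) and red stop on a grey box at (369,146).

Run:
```python
from h import *
a=cv2.imread("pics/scene.png"); b=cv2.imread("pics/side.png")
ms=optics.camera_model("scene"); md=optics.camera_model("side")
print("start",tri([(ms,(421.5,195.5)),(md,(287,291))]))
print("mark",tri([(ms,(366,205)),(md,(257,186))]))
def plane(m,p,z):
    W=np.array(m["world_to_cam"]);d=W[:3,:3].T@np.array([(p[0]-m["cx"])/m["fx"],-(p[1]-m["cy"])/m["fy"],-1.]);o=-W[:3,:3].T@W[:3,3]
    return o+d*(z-o[2])/d[2]
for n,p,z in (("start",(287,291),.068),("stop",(369.5,143.5),.068),("boothfront corner",(279,237),0),("boothfrontR",(339,178),0),("plier",(333,250),.01),("goggle",(355,187),.02)): print(n,plane(md,p,z))
c1=cv2.resize(a[150:320,200:400],None,fx=4,fy=4,interpolation=cv2.INTER_CUBIC)[:600]
c2=cv2.resize(b[80:230,180:350],None,fx=4.5,fy=4,interpolation=cv2.INTER_CUBIC)
cv2.imwrite("pics/c2.png",cv2.resize(b[90:240,180:380],None,fx=4,fy=4,interpolation=cv2.INTER_CUBIC)); cv2.imwrite("pics/c1.png",c1)
```

```text
start (array([0.43250488, 0.31950785, 0.06094852]), np.float64(0.0025329195926515045))
mark (array([0.6184151 , 0.11878662, 0.19330809]), np.float64(0.006478313990556279))
start [0.42982924 0.32131564 0.068     ]
stop [ 0.41449387 -0.30336657  0.068     ]
boothfront corner [0.55089609 0.12762041 0.        ]
boothfrontR [ 0.47144849 -0.17312242  0.        ]
plier [0.37880938 0.11204334 0.01      ]
goggle [ 0.40304006 -0.1400582   0.02      ]
```

View pics/c2.png

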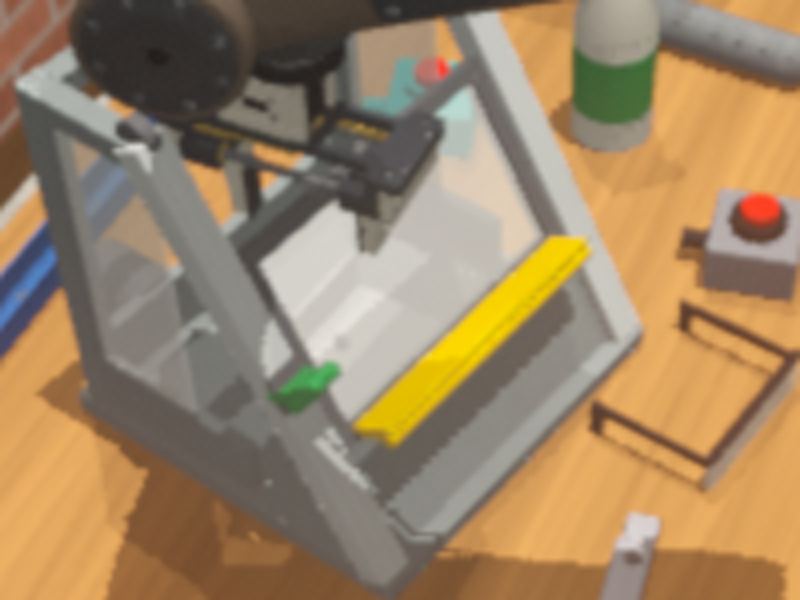

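View pics/c1.png

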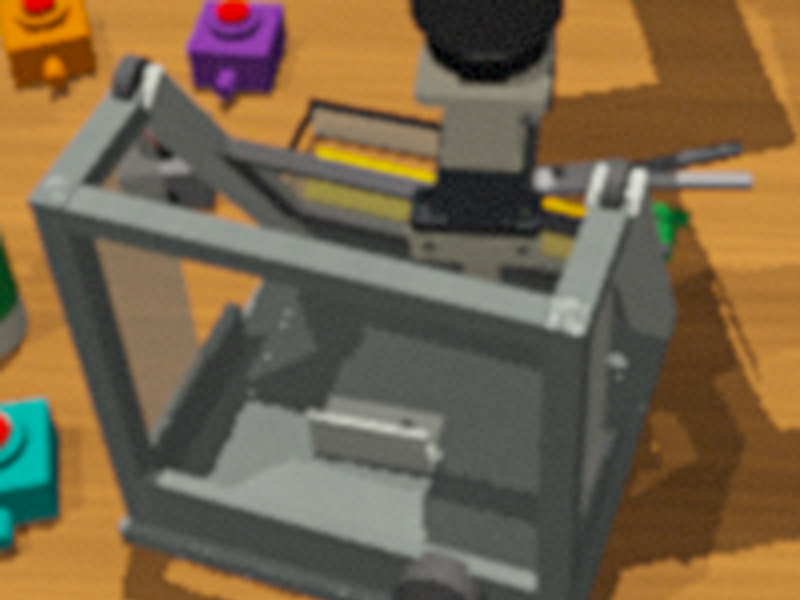

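Run:
```python
from h import *
s=arm.get_state(); im=show("wrist","pics/w0.png"); m=optics.camera_model("wrist"); print({k:np.round(v,3).tolist() for k,v in m.items()})
ms=optics.camera_model("scene"); md=optics.camera_model("side")
for X in ([.675,0,.188],[.62,0,.188],[.73,0,.188]): print(X,proj(ms,np.array(X)),proj(md,np.array(X)))
for c in (ms,md):
    W=np.array(c["world_to_cam"]); print("cam",-W[:3,:3].T@W[:3,3])
for c in ("lip_bar","mark_bar"): print(finder.landmark_of("wrist",c)[:2])
```

```text
{'fx': 325.232, 'fy': 325.232, 'cx': 315.764, 'cy': 196.147, 'T_tool_cam': [[1.0, 0.0, 0.001, -0.0], [0.0, -0.967, -0.255, -0.068], [0.001, 0.255, -0.967, -0.187], [0.0, 0.0, 0.0, 1.0]]}
[0.675, 0, 0.188] [321.58497042 217.58635893] [257.48808293 155.22783842]
[0.62, 0, 0.188] [323.17103142 203.41046843] [273.91809429 160.50728226]
[0.73, 0, 0.188] [319.87741663 232.84812718] [241.36021887 150.04548335]
cam [1.37742943 0.06414642 0.96912851]
cam [0.09260572 0.93885474 1.29994726]
[{'point': [485.4, 161.7], 'conf': 0.68}]
[]
```

View pics/w0.png

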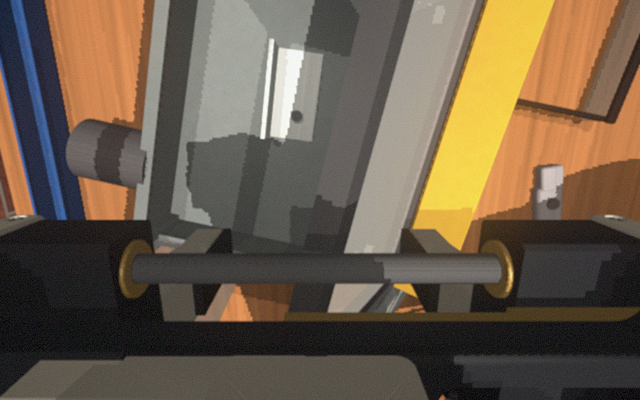

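The wrist view, looking down from above the booth, shows the yellow lip running (540,0)–(430,230), the bracket at (295,90) and the pliers at (548,190). Now I'll triangulate the lip.

```bash
cat >> h.py <<'E'
def wmodel(s):
    m=dict(optics.camera_model("wrist")); T=np.eye(4)
    T[:3,:3]=R.from_euler("xyz",s["ee_rot"]).as_matrix(); T[:3,3]=s["eef_pos"]
    m["world_to_cam"]=np.linalg.inv(T@np.array(m["T_tool_cam"])); return m
E
python3 - <<'E'
from h import *
from scipy.optimize import least_squares
s=arm.get_state(); mw=wmodel(s)
ms=optics.camera_model("scene"); md=optics.camera_model("side")
lip,r=tri([(mw,(485.4,161.7)),(md,(300.3,174.1))]); print("lip",lip,r)
def axes(yaw):
    y=np.array([-np.sin(yaw),np.cos(yaw),0]);x=np.array([np.cos(yaw),np.sin(yaw),0]);return y, x*.5+np.array([0,0,.866]), x
b=cv2.imread("pics/side.png"); h=cv2.cvtColor(b,cv2.COLOR_BGR2HSV)
mk=cv2.inRange(h,(20,180,100),(32,255,255)); mk[:90]=0; mk[240:]=0; mk[:,:250]=0;mk[:,350:]=0
cnt=max(cv2.findContours(mk,0,2)[0],key=cv2.contourArea); print("yellow poly",cv2.approxPolyDP(cnt,1.5,True)[:,0].tolist())
g=cv2.inRange(h,(45,120,40),(80,255,255)); g[:160]=0; g[230:]=0; g[:,:235]=0;g[:,285:]=0
cnt=max(cv2.findContours(g,0,2)[0],key=cv2.contourArea); print("green poly",cv2.approxPolyDP(cnt,1,True)[:,0].tolist())
for yaw in (-.2,-.26,-.32):
    y,z,x=axes(yaw)
    print(yaw,[(k,proj(md,lip+k*y).round(1).tolist(),proj(mw,lip+k*y).round(1).tolist()) for k in (-.125,.125)], "mark@s+",[ (d,proj(md,lip+.157*y+d*z).round(1).tolist(),proj(ms,lip+.157*y+d*z).round(1).tolist()) for d in (.03,.05,.07)])
E
```

```text
lip [ 0.54502671 -0.02790606  0.13423432] 0.003120764304053768
yellow poly [[325, 150], [318, 149], [269, 196], [279, 200], [324, 156]]
green poly [[263, 182], [262, 181], [260, 183], [255, 183], [252, 187], [260, 186]]
-0.2 [(-0.125, [323.9, 150.0], [542.5, -14.4]), (0.125, [276.0, 199.6], [436.1, 302.3])] mark@s+ [(0.03, [264.6, 198.6], [365.4, 205.2]), (0.05, [261.4, 193.1], [365.1, 203.4]), (0.07, [258.2, 187.6], [364.9, 201.6])]
-0.26 [(-0.125, [325.8, 151.1], [552.7, -11.6]), (0.125, [274.0, 198.5], [428.0, 300.6])] mark@s+ [(0.03, [262.3, 196.9], [364.3, 207.3]), (0.05, [259.2, 191.3], [363.9, 205.6]), (0.07, [256.1, 185.7], [363.4, 203.7])]
-0.32 [(-0.125, [327.7, 152.1], [562.6, -8.1]), (0.125, [272.1, 197.2], [419.9, 298.4])] mark@s+ [(0.03, [260.1, 195.1], [363.1, 209.4]), (0.05, [257.2, 189.4], [362.4, 207.6]), (0.07, [254.3, 183.6], [361.7, 205.8])]
```

Lip bar is at about (0.545, -0.028, 0.134), booth yaw about -0.25, and the sash has about 0.06 to rise. What could be mistaken for the target:
- **Green:** spray band (190,222 scene), marker clamp and start button. The start button is on the grey box, at side pixel (287,291).
- **Red:** grey-box stop button at side (369,146), plus the orange, purple and turquoise decoys.

The choice was checked in the crop. The gripper is above or inside the booth, so I lift straight up first.

Emit:
{"name": "apply_moves", "arguments": {"increments": [0, 0, 0.02, 0, 0, 0, 0, 0, 0.03, 0, 0, 0, 0, 0, 0.03, 0, 0, 0, 0, 0, 0.03, 0, 0, 0, 0, 0, 0.03, 0, 0, 0, 0, 0, 0.03, 0, 0, 0, 0, 0, 0.03, 0, 0, 0, 0, 0, 0.03, 0, 0, 0, -0.01, 0, 0.02, 0, 0, 0, -0.02, 0, 0, 0, 0, 0.1, -0.02, 0, 0, 0, 0, 0.1, -0.02, 0, 0, 0, 0, 0.1, -0.02, 0, 0, 0, 0, 0.1, -0.02, 0, 0, 0, 0, 0.1, -0.02, 0, 0, 0, 0, 0.1, -0.02, 0, 0, 0, 0, 0.1, -0.02, 0, 0, 0, 0, 0.1, -0.02, 0, 0, 0, 0, 0.1, -0.02, 0, 0, 0, 0, 0.1, -0.02, 0, 0, 0, 0, 0.1], "hand": 1, "force": 20}}

```text
t: 2.42
eef_pos: [0.4324, -0.0021, 0.4567]
ee_rot: [-3.138, -0.005, -1.995]
force: [-0.1, 0.4, 1.1]
width: 0.0007
```

Emit:
{"name": "apply_moves", "arguments": {"increments": [0, 0, 0, -0.025, -0.097, 0.06, 0, 0, 0, -0.025, -0.097, 0.06, 0, 0, 0, -0.025, -0.097, 0.05, 0, 0, 0, -0.025, -0.097, 0, 0, 0, 0, -0.025, -0.097, 0, 0, 0, 0, -0.025, -0.097, 0, 0, 0, 0, -0.025, -0.097, 0, 0, 0, 0, -0.025, -0.097, 0, 0, 0, 0, -0.018, -0.07, 0, 0, 0, -0.02, 0, 0, 0, 0, 0, -0.02, 0, 0, 0, 0, 0, -0.02, 0, 0, 0, 0, 0, -0.02, 0, 0, 0]}}

```text
t: 3.5
eef_pos: [0.4313, -0.004, 0.3973]
ee_rot: [-2.264, 0.047, -1.79]
force: [-1.1, -1.4, 1.0]
width: 0.0008
```

Emit:
{"name": "apply_moves", "arguments": {"increments": [0, 0, -0.03, 0, 0, 0, 0, 0, -0.03, 0, 0, 0, 0, 0, -0.03, 0, 0, 0, 0, 0, -0.03, 0, 0, 0, 0, 0, -0.03, 0, 0, 0, 0, 0, -0.02, 0, 0, 0, 0, 0, 0, 0, 0, 0, 0, 0, 0, 0, 0, 0]}}

```text
t: 4.17
eef_pos: [0.4649, 0.0265, 0.2945]
ee_rot: [-2.35, 0.027, -1.82]
force: [1.0, 0.5, 0.5]
width: -0.0
```

Run:
```python
from h import *
s=arm.get_state(); im=show("wrist","pics/w1.png"); m=wmodel(s); print(s["eef_pos"],s["ee_rot"],s["q"].round(2))
for n in ("lip_bar","mark_bar"): print(n,finder.landmark_of("wrist",n)[:2])
lip=np.array([.545,-.028,.134]); print(proj(m,lip))
```

```text
[0.46487285 0.0264694  0.29453728] [-2.34968191  0.02720166 -1.82046092] [ 2.55 -1.16 -1.02  0.4  -2.43 -1.04]
lip_bar [{'point': [348.7, 216.0], 'conf': 0.86}]
mark_bar [{'point': [208.3, 163.1], 'conf': 0.66}]
[348.01679154 215.35954294]
```

View pics/w1.png

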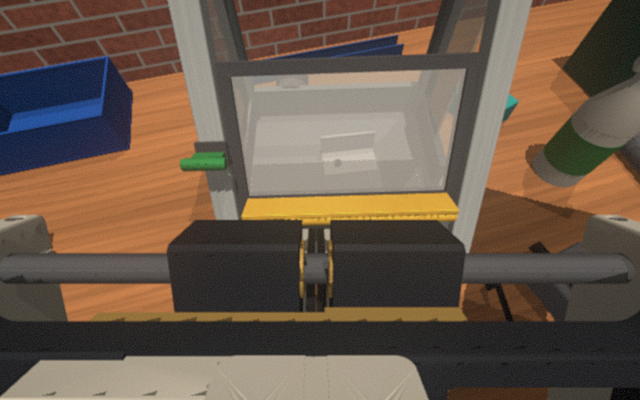

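The lip forecast matches the wrist view within 1 px, with the marker at (205,162). The arm has folded over its base (q3 at its limit), so I use a steeper tool, about 68° down.

Emit:
{"name": "apply_moves", "arguments": {"increments": [0, 0, 0.01, 0.025, 0.097, 0, 0, 0, 0.01, 0.025, 0.097, 0, 0, 0, 0.01, 0.025, 0.097, 0, 0, 0, 0.01, 0.025, 0.097, 0, 0, 0, 0, 0, 0, 0, 0, 0, 0, 0, 0, 0, 0, 0, 0, 0, 0, 0, 0, 0, 0, 0, 0, 0]}}

```text
t: 4.98
eef_pos: [0.4662, 0.0093, 0.3435]
ee_rot: [-2.736, 0.017, -1.864]
force: [-0.1, 0.4, 0.1]
width: 0.0005
```

Run:
```python
from h import *
s=arm.get_state(); print(s["eef_pos"],s["ee_rot"],s["q"].round(3))
```

```text
[0.46615849 0.00934329 0.3434648 ] [-2.73602876  0.01664313 -1.86427643] [ 2.661 -1.266 -0.54   0.202 -2.686 -1.223]
```

Emit:
{"name": "apply_moves", "arguments": {"increments": [0, 0, -0.03, 0, 0, 0, 0, 0, -0.03, 0, 0, 0, 0, 0, -0.03, 0, 0, 0, 0, 0, -0.03, 0, 0, 0, 0, 0, 0, 0, 0, 0]}}

```text
t: 5.4
eef_pos: [0.4651, 0.0052, 0.2216]
ee_rot: [-2.713, 0.014, -1.874]
force: [-0.2, -0.8, -0.7]
width: 0.0006
```

Run:
```python
from h import *
s=arm.get_state(); print(s["eef_pos"],s["ee_rot"],s["q"].round(3))
```

```text
[0.46509131 0.00518879 0.22156055] [-2.71302025  0.01375869 -1.87381676] [ 2.646 -1.423 -0.789  0.184 -2.616 -1.241]
```

```bash
cat > kin.py <<'E'
import numpy as np, itertools
from scipy.optimize import least_squares
from scipy.spatial.transform import Rotation as R
D=[([.2881,.3586,.0119,0,-1.2241,-.2881],[.67497,0,.19916],[-3.14158,0,3.14158]),
([2.55,-1.16,-1.02,.4,-2.43,-1.04],[.46487,.02647,.29454],[-2.34968,.0272,-1.82046]),
([2.661,-1.266,-.54,.202,-2.686,-1.223],[.46616,.00934,.34346],[-2.73603,.01664,-1.86428]),
([2.646,-1.423,-.789,.184,-2.616,-1.241],[.46509,.00519,.22156],[-2.71302,.01376,-1.87382])]
def rots(q,c):
    s,ax4,R0=c
    A=[[0,0,1],[0,1,0],[0,1,0],ax4,[0,1,0],[1,0,0]]
    out=[];M=R.identity()
    for a,k,x in zip(A,s,q): M=M*R.from_rotvec(np.array(a)*k*x); out.append(M)
    return out
def fk(q,c,p):
    r=rots(q,c); h,o,L1,e,L2,Lt,r1=p
    X=np.array([0,0,h])+r[0].apply([r1,o,0])+r[1].apply([0,0,L1])+r[2].apply([0,0,e])+r[3].apply([L2,0,0])+r[5].apply([Lt,0,0])
    return X,r[5]*c[2]
if __name__=="__main__":
    best=[]
    for ax4 in ([1,0,0],[0,1,0],[0,0,1]):
        for s in itertools.product([1],[1,-1],[1,-1],[1,-1],[1,-1],[1,-1]):
            c0=(s,ax4,R.identity())
            rs=[R.from_euler("xyz",d[2]).inv()*rots(d[0],c0)[5] for d in D]
            c=(s,ax4,rs[0].inv())
            err=max((R.from_euler("xyz",d[2]).inv()*rots(d[0],c)[5]*c[2]).magnitude() for d in D)
            best.append((err,ax4,s,c))
    best.sort(key=lambda b:b[0])
    for b in best[:4]:
        c=b[3]
        f=least_squares(lambda p:np.concatenate([fk(d[0],c,p)[0]-d[1] for d in D]),[.3,-.19,.4,.0,.4,.3,0])
        print(b[:3],c[2].as_rotvec().round(2),f.x.round(3),np.abs(f.fun).max())
E
python3 kin.py
```

```text
(0.006197165914838999, [1, 0, 0], (1, 1, -1, -1, -1, -1)) [0.   1.57 0.  ] [ 0.249 -0.179  0.53   0.095  0.447  0.478  0.007] 0.0177441522951731
(0.5580194414155243, [0, 0, 1], (1, 1, -1, 1, -1, -1)) [0.   1.57 0.  ] [ 0.399 -0.202  0.44   0.166  0.378  0.641  0.083] 0.037738168854949905
(0.5605607842080989, [0, 1, 0], (1, 1, -1, -1, -1, -1)) [0.   1.57 0.  ] [ 0.522 -0.231  0.607 -0.028  0.449  0.711  0.021] 0.04081883942452417
(0.5629415440344028, [0, 1, 0], (1, 1, -1, 1, -1, -1)) [0.   1.57 0.  ] [ 0.176 -0.231  0.402  0.256  0.412  0.45   0.034] 0.04557965473362758
```

```bash
cat > kin2.py <<'E'
from kin import *
C=((1,1,-1,-1,-1,-1),[1,0,0],R.from_rotvec([0,np.pi/2,0]))
def fk2(q,p):
    r=rots(q,C); h,o,L1,e,L2,Lt,r1,o4,zt=p
    X=np.array([0,0,h])+r[0].apply([r1,o,0])+r[1].apply([0,0,L1])+r[2].apply([0,0,e])+r[3].apply([L2,o4,0])+r[4].apply([Lt,0,zt])
    return X,r[5]*C[2]
def fit():
    p0=np.array([.3,-.19,.5,.05,.4,.4,0,0,0])
    f=least_squares(lambda p:np.concatenate([np.ravel([fk2(d[0],p)[0]-np.array(d[1]) for d in D]),.003*(p-p0)]),p0)
    return f.x,np.abs(f.fun[:12]).max()
LO=np.array([-3.07,-1.43,-1.02,-3.03,-3.05,-3.03])+.03; HI=np.array([3.07,2.12,1.25,1.67,0,3.03])-.03
def ik(p,X,Rt,q0):
    f=least_squares(lambda q:np.concatenate([10*(fk2(q,p)[0]-X),(Rt.inv()*fk2(q,p)[1]).as_rotvec()]),q0,bounds=(LO,HI)); return f.x,np.abs(f.fun).max()
def tool(yaw,a,head=None):
    f=np.array([np.cos(yaw),np.sin(yaw),0]);u=np.array([0,0,1.]);d=np.cos(a)*f-np.sin(a)*u;x=np.array([np.sin(yaw),-np.cos(yaw),0])
    return R.from_matrix(np.column_stack([x,np.cross(d,x),d]))
if __name__=="__main__":
    p,e=fit(); print(p.round(3),e)
    lip=np.array([.545,-.028,.134]); rng=np.random.default_rng(0)
    for byaw in (-.25,.2,-.7):
     for a in (40,50,60,68,75):
      a_=np.radians(a); f=np.array([np.cos(-.25),np.sin(-.25),0]);u=np.array([0,0,1.])
      n=np.sin(a_)*f+np.cos(a_)*u; d=np.cos(a_)*f-np.sin(a_)*u
      for ds in (-.015,.07):
        X=lip-n*.0165+d*.004+ds*(.5*f+.866*u)
        r=min((ik(p,X,tool(byaw,a_),np.clip(np.array([.3,.2,0,0,-1.2,1.0])+rng.normal(0,.4,6)*[1,1,1,1,1,2],LO+.01,HI-.01)) for _ in range(12)),key=lambda t:t[1])
        print(byaw,a,ds,X.round(3),r[0].round(2),round(r[1],4))
E
python3 kin2.py
```

```text
[ 0.199 -0.007  0.597  0.007  0.462  0.408  0.003 -0.185 -0.001] 0.0006679229675947418
-0.25 40 -0.015 [ 0.53  -0.024  0.106] [-0.07 -0.05 -0.74 -1.58 -0.03  3.  ] 0.1712
-0.25 40 0.07 [ 0.572 -0.035  0.179] [-0.08 -0.12 -0.68 -1.57 -0.03  3.  ] 0.1798
-0.25 50 -0.015 [ 0.528 -0.024  0.107] [ 0.43 -0.04 -0.99  0.66 -0.36  0.31] 0.307
-0.25 50 0.07 [ 0.569 -0.034  0.181] [ 0.38 -0.11 -0.99  0.93 -0.4   0.12] 0.1616
-0.25 60 -0.015 [ 0.526 -0.023  0.109] [ 0.45 -0.04 -0.99  0.67 -0.39  0.28] 0.1383
-0.25 60 0.07 [ 0.567 -0.034  0.183] [ 0.4  -0.11 -0.98  0.86 -0.41  0.17] 0.0
-0.25 68 -0.015 [ 0.524 -0.023  0.111] [ 0.46 -0.04 -0.99  0.66 -0.4   0.28] 0.0021
-0.25 68 0.07 [ 0.566 -0.033  0.185] [ 0.45 -0.05 -0.75  0.43 -0.62  0.56] 0.0
-0.25 75 -0.015 [ 0.523 -0.022  0.113] [ 0.46  0.02 -0.78  0.31 -0.59  0.62] 0.0
-0.25 75 0.07 [ 0.564 -0.033  0.186] [ 0.4   0.02 -0.57  0.22 -0.79  0.78] 0.0
0.2 40 -0.015 [ 0.53  -0.024  0.106] [-0.08 -0.04 -0.71 -1.25 -0.21  3.  ] 0.0235
0.2 40 0.07 [ 0.572 -0.035  0.179] [ 0.19 -0.13 -0.76 -0.63 -0.06  2.21] 0.0271
0.2 50 -0.015 [ 0.528 -0.024  0.10
[... 703 characters left out ...]
-0.035  0.179] [ 0.63  0.08 -0.99  1.15 -0.87 -0.77] 0.1239
-0.7 50 -0.015 [ 0.528 -0.024  0.107] [ 0.65  0.11 -0.99  0.94 -0.74 -0.63] 0.1391
-0.7 50 0.07 [ 0.569 -0.034  0.181] [ 0.57  0.   -0.99  1.1  -0.73 -0.62] 0.0354
-0.7 60 -0.015 [ 0.526 -0.023  0.109] [ 0.59  0.04 -0.99  0.86 -0.63 -0.46] 0.0537
-0.7 60 0.07 [ 0.567 -0.034  0.183] [ 0.56 -0.01 -0.88  0.82 -0.71 -0.32] 0.0
-0.7 68 -0.015 [ 0.524 -0.023  0.111] [ 0.56  0.03 -0.93  0.68 -0.6  -0.25] 0.0
-0.7 68 0.07 [ 0.566 -0.033  0.185] [ 0.52  0.01 -0.71  0.53 -0.78 -0.02] 0.0
-0.7 75 -0.015 [ 0.523 -0.022  0.113] [ 0.51  0.06 -0.77  0.39 -0.69  0.06] 0.0
-0.7 75 0.07 [ 0.564 -0.033  0.186] [ 0.46  0.06 -0.56  0.31 -0.87  0.22] 0.0
```

The kinematic fit is good to 0.7 mm. The start branch reaches the lip at about 70° tilt, but the arm is in the flipped branch. I'll simulate a path that sweeps the wrist sideways past the base axis to unflip it.

```bash
cat > sim.py <<'E'
from kin2 import *
p,_=fit()
def run(W,q,Rt,step=.02):
    X=fk2(q,p)[0]
    for w in W:
        w=np.array(w); n=max(1,int(np.ceil(np.linalg.norm(w-X)/step))); mx=0
        for k in range(1,n+1):
            q2,e=ik(p,X+(w-X)*k/n,Rt,np.clip(q,LO+1e-3,HI-1e-3)); mx=max(mx,np.abs(q2-q).max()); q=q2
        X=w; print(w,q.round(2),"err",round(e,4),"maxstep",mx.round(2))
    return q
if __name__=="__main__":
    q=np.array(D[3][0]); Rt=fk2(q,p)[1]
    q=run([(.44,-.02,.4),(.40,-.15,.5),(.365,-.15,.5),(.365,-.05,.5),(.365,.05,.5),(.365,.15,.5),(.40,.15,.5),(.46,.03,.45),(.46,.0,.25),(.47,0,.16)],q,Rt)
E
python3 sim.py
```

```text
[ 0.44 -0.02  0.4 ] [ 2.51 -1.14 -0.5   0.29 -2.6  -1.03] err 0.0 maxstep 0.03
[ 0.4  -0.15  0.5 ] [ 2.02 -1.01 -0.36  0.51 -2.45 -0.4 ] err 0.0 maxstep 0.08
[ 0.365 -0.15   0.5  ] [ 1.83 -0.96 -0.39  0.5  -2.3  -0.25] err 0.0 maxstep 0.1
[ 0.365 -0.05   0.5  ] [ 2.07 -0.89 -0.38  0.43 -2.34 -0.55] err 0.0 maxstep 0.08
[0.365 0.05  0.5  ] [ 2.59 -0.91 -0.29  0.22 -2.59 -1.16] err 0.0 maxstep 0.15
[0.365 0.15  0.5  ] [ 3.04 -0.98 -0.15 -0.05 -2.82 -1.81] err 0.0534 maxstep 0.26
[0.4  0.15 0.5 ] [ 3.04 -1.02 -0.13 -0.03 -2.88 -1.79] err 0.0612 maxstep 0.03
[0.46 0.03 0.45] [ 2.73 -1.11 -0.31  0.17 -2.79 -1.31] err 0.0 maxstep 0.2
[0.46 0.   0.25] [ 2.62 -1.37 -0.75  0.2  -2.6  -1.2 ] err 0.0 maxstep 0.04
[0.47 0.   0.16] [ 2.63 -1.4  -0.99  0.15 -2.54 -1.28] err 0.1563 maxstep 0.12
```

```bash
cat > s2.py <<'E'
from sim import *
for x in (.355,.34,.32,.30):
    q=np.array(D[3][0]); Rt=fk2(q,p)[1]; print("x",x)
    run([(.44,-.02,.4),(.40,-.15,.5),(x,-.15,.5),(x,-.05,.5),(x,.05,.5),(x,.15,.5),(.40,.15,.5),(.46,.03,.45),(.46,.0,.25),(.47,0,.16)],q,Rt)
E
python3 s2.py
```

```text
x 0.355
[ 0.44 -0.02  0.4 ] [ 2.51 -1.14 -0.5   0.29 -2.6  -1.03] err 0.0 maxstep 0.03
[ 0.4  -0.15  0.5 ] [ 2.02 -1.01 -0.36  0.51 -2.45 -0.4 ] err 0.0 maxstep 0.08
[ 0.355 -0.15   0.5  ] [ 1.76 -0.94 -0.4   0.5  -2.26 -0.2 ] err 0.0 maxstep 0.1
[ 0.355 -0.05   0.5  ] [ 1.98 -0.87 -0.39  0.44 -2.27 -0.47] err 0.0 maxstep 0.08
[0.355 0.05  0.5  ] [ 2.55 -0.89 -0.31  0.24 -2.55 -1.11] err 0.0 maxstep 0.16
[0.355 0.15  0.5  ] [ 3.04 -0.97 -0.15 -0.06 -2.81 -1.81] err 0.0512 maxstep 0.26
[0.4  0.15 0.5 ] [ 3.04 -1.02 -0.13 -0.03 -2.88 -1.79] err 0.0612 maxstep 0.02
[0.46 0.03 0.45] [ 2.73 -1.11 -0.31  0.17 -2.79 -1.31] err 0.0 maxstep 0.2
[0.46 0.   0.25] [ 2.62 -1.37 -0.75  0.2  -2.6  -1.2 ] err 0.0 maxstep 0.04
[0.47 0.   0.16] [ 2.63 -1.4  -0.99  0.15 -2.54 -1.28] err 0.1563 maxstep 0.12
x 0.34
[ 0.44 -0.02  0.4 ] [ 2.51 -1.14 -0.5   0.29 -2.6  -1.03] err 0.0 maxstep 0.03
[ 0.4  -0.15  0.5 ] [ 2.02 -1.01 -0.36  0.51 -2.45 -0.4 ] err 0.0 maxstep 0.08
[ 0.34 -0.15  0.5 ] [ 1.64 -0.92 -0.4   0.49 -2.17 -0.11] err 0.0 maxstep 0.16
[ 0.34 -0.05  0.5 ] [ 1.75 -0.8  -0.41  0.45 -2.12 -0.28]
[... 1359 characters left out ...]
.4  -0.15  0.5 ] [ 2.02 -1.01 -0.36  0.51 -2.45 -0.4 ] err 0.0 maxstep 0.08
[ 0.3  -0.15  0.5 ] [ 1.   -0.77 -0.39  0.41 -1.8   0.39] err 0.0123 maxstep 0.37
[ 0.3  -0.05  0.5 ] [ 1.55 -0.73 -0.33  0.35 -2.06 -0.14] err 0.1004 maxstep 0.13
[0.3  0.05 0.5 ] [ 2.1  -0.72 -0.35  0.32 -2.23 -0.68] err 0.0287 maxstep 0.13
[0.3  0.15 0.5 ] [ 1.8  -0.5  -0.35  0.4  -1.91 -0.43] err 0.0 maxstep 0.22
[0.4  0.15 0.5 ] [ 1.3  -0.35 -0.29  0.43 -1.63 -0.01] err 0.0 maxstep 0.1
[0.46 0.03 0.45] [ 0.87 -0.37 -0.4   0.39 -1.37  0.35] err 0.0 maxstep 0.06
[0.46 0.   0.25] [ 0.76 -0.35 -0.84  0.47 -0.91  0.24] err 0.0 maxstep 0.05
[0.47 0.   0.16] [ 0.67 -0.22 -0.99  0.56 -0.64  0.16] err 0.0273 maxstep 0.06
```

Emit:
{"name": "apply_moves", "arguments": {"increments": [0, 0, 0.035, 0, 0, 0, 0, 0, 0.035, 0, 0, 0, 0, 0, 0.035, 0, 0, 0, 0, 0, 0.035, 0, 0, 0, 0, 0, 0.035, 0, 0, 0, 0, 0, 0.035, 0, 0, 0, 0, 0, 0.035, 0, 0, 0, 0, 0, 0.03, 0, 0, 0, -0.013, -0.03, 0, 0, 0, 0, -0.013, -0.03, 0, 0, 0, 0, -0.013, -0.03, 0, 0, 0, 0, -0.013, -0.03, 0, 0, 0, 0, -0.013, -0.03, 0, 0, 0, 0, -0.02, 0, 0, 0, 0, 0, -0.02, 0, 0, 0, 0, 0, -0.02, 0, 0, 0, 0, 0, -0.02, 0, 0, 0, 0, 0, 0, 0, 0, 0, 0]}}

```text
schema error: expected a multiple of 6 numbers
```

Run:
```python
from h import *
s=arm.get_state(); print(s["eef_pos"].round(3),s["ee_rot"].round(3),s["q"].round(3))
```

```text
[0.465 0.005 0.222] [-2.713  0.014 -1.874] [ 2.646 -1.423 -0.789  0.184 -2.616 -1.241]
```

Emit:
{"name": "apply_moves", "arguments": {"increments": [0, 0, 0.035, 0, 0, 0, 0, 0, 0.035, 0, 0, 0, 0, 0, 0.035, 0, 0, 0, 0, 0, 0.035, 0, 0, 0, 0, 0, 0.035, 0, 0, 0, 0, 0, 0.035, 0, 0, 0, 0, 0, 0.035, 0, 0, 0, 0, 0, 0.03, 0, 0, 0, -0.013, -0.03, 0, 0, 0, 0, -0.013, -0.03, 0, 0, 0, 0, -0.013, -0.03, 0, 0, 0, 0, -0.013, -0.03, 0, 0, 0, 0, -0.013, -0.03, 0, 0, 0, 0, -0.02, 0, 0, 0, 0, 0, -0.02, 0, 0, 0, 0, 0, -0.02, 0, 0, 0, 0, 0, -0.02, 0, 0, 0, 0, 0, 0, 0, 0, 0, 0, 0]}}

```text
t: 6.9
eef_pos: [0.3285, -0.1431, 0.5289]
ee_rot: [-2.68, 0.006, -1.877]
force: [0.4, -0.9, 0.5]
width: 0.0008
```

Run:
```python
from h import *
s=arm.get_state(); print(s["eef_pos"].round(3),s["ee_rot"].round(3),s["q"].round(3))
```

```text
[ 0.328 -0.143  0.529] [-2.68   0.006 -1.877] [ 1.431 -0.831 -0.379  0.516 -2.04   0.065]
```

Emit:
{"name": "apply_moves", "arguments": {"increments": [-0.01, 0.03, 0, 0, 0, 0, 0, 0.03, 0, 0, 0, 0, 0, 0.03, 0, 0, 0, 0, 0, 0.03, 0, 0, 0, 0, 0, 0.03, 0, 0, 0, 0, 0, 0.03, 0, 0, 0, 0, 0, 0.03, 0, 0, 0, 0, 0, 0.03, 0, 0, 0, 0, 0, 0.03, 0, 0, 0, 0, 0, 0.03, 0, 0, 0, 0, 0, 0, 0, 0, 0, 0]}}

```text
t: 7.82
eef_pos: [0.335, 0.1652, 0.5343]
ee_rot: [-2.668, -0.011, -1.899]
force: [-0.3, 0.2, -1.1]
width: 0.0006
```

Run:
```python
from h import *
s=arm.get_state(); print(s["eef_pos"].round(3),s["ee_rot"].round(3),s["q"].round(3))
```

```text
[0.335 0.165 0.534] [-2.668 -0.011 -1.899] [ 1.621 -0.392 -0.269  0.454 -1.86  -0.28 ]
```

Emit:
{"name": "apply_moves", "arguments": {"increments": [0.014, -0.018, -0.015, 0.02, 0.078, 0.04, 0.014, -0.018, -0.015, 0.02, 0.078, 0.04, 0.014, -0.018, -0.015, 0, 0, 0, 0.014, -0.018, -0.015, 0, 0, 0, 0.014, -0.018, -0.015, 0, 0, 0, 0.014, -0.018, -0.015, 0, 0, 0, 0.014, -0.018, -0.015, 0, 0, 0, 0.014, -0.018, -0.015, 0, 0, 0, 0.014, -0.018, -0.015, 0, 0, 0, 0, 0, 0, 0, 0, 0]}}

```text
t: 8.65
eef_pos: [0.4573, 0.0229, 0.3937]
ee_rot: [-2.814, -0.054, -1.783]
force: [-0.5, 0.1, -0.5]
width: 0.0008
```

Run:
```python
from h import *
s=arm.get_state(); print(s["eef_pos"].round(3),s["ee_rot"].round(3),s["q"].round(3))
```

```text
[0.457 0.023 0.394] [-2.814 -0.054 -1.783] [ 0.773 -0.302 -0.419  0.311 -1.323  0.537]
```

Emit:
{"name": "apply_moves", "arguments": {"increments": [0, -0.006, -0.03, 0, 0, 0, 0, -0.006, -0.03, 0, 0, 0, 0, -0.006, -0.03, 0, 0, 0, 0, -0.006, -0.03, 0, 0, 0, 0, -0.006, -0.03, 0, 0, 0, 0, 0, -0.02, 0, 0, 0, 0, 0, 0, 0, 0, 0]}}

```text
t: 9.23
eef_pos: [0.4571, -0.0025, 0.2167]
ee_rot: [-2.819, -0.072, -1.776]
force: [-0.1, -0.0, -0.2]
width: 0.0008
```

Run:
```python
from h import *
from kin2 import tool
s=arm.get_state(); im=show("wrist","pics/w2.png"); m=wmodel(s); print(s["eef_pos"].round(4),s["ee_rot"].round(3),s["q"].round(3))
print("rotvec to target",(tool(-.25,np.radians(72))*R.from_euler("xyz",s["ee_rot"]).inv()).as_rotvec().round(3))
for n in ("lip_bar","mark_bar"): print(n,finder.landmark_of("wrist",n)[:2])
lip=np.array([.545,-.028,.134]); print(proj(m,lip))
f=np.array([.969,-.247,0]);y=np.array([.247,.969,0]);z=.5*f+np.array([0,0,.866])
for ds in (.04,.05,.06,.07): print(ds,proj(m,lip+.157*y+ds*z).round(1))
for k in (-.125,.125): print(k,proj(m,lip+k*y).round(1))
```

```text
[ 0.4571 -0.0025  0.2167] [-2.819 -0.072 -1.776] [ 0.7   -0.237 -0.792  0.381 -0.904  0.457]
rotvec to target [ 0.072 -0.008 -0.045]
lip_bar [{'point': [318.9, 123.8], 'conf': 0.65}]
mark_bar [{'point': [90.9, 30.3], 'conf': 0.85}]
[317.43908506 120.66549258]
0.04 [113.  67.]
0.05 [107.   54.7]
0.06 [100.6  41.6]
0.07 [93.7 27.5]
-0.125 [454.4 129.6]
0.125 [172.  111.2]
```

View pics/w2.png

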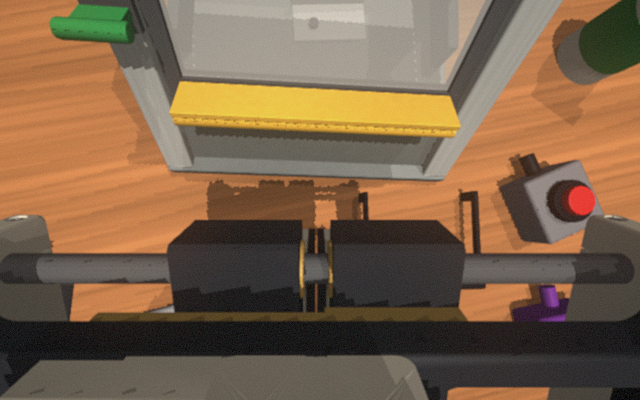

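The wrist view shows the lip bar from (172,121) to (458,131), the marker bar centred at about (92,28), goggles near (420,200) and red stop at (573,202). I refine with a joint fit.

```bash
cat > fit2.py <<'E'
from h import *
from scipy.optimize import least_squares
def W(pos,rot): return wmodel({"eef_pos":pos,"ee_rot":rot})
w0=W([.67497,0,.19916],[-3.14158,0,3.14158]); w1=W([.46487,.02647,.29454],[-2.34968,.0272,-1.82046]); w2=W([.4571,-.0025,.2167],[-2.819,-.072,-1.776])
md=optics.camera_model("side")
obs=[(w0,(485.4,161.7),0,0),(w1,(348.7,216),0,0),(w2,(318.9,124.5),0,0),(md,(300.3,174.1),0,0),(w2,(172,121),.125,0),(w2,(458,131),-.125,0),
 (w1,(207,162.5),.157,1),(w2,(91,29),.157,1),(md,(260,186),.157,1)]
def ax(yaw):
    f=np.array([np.cos(yaw),np.sin(yaw),0]); return f,np.array([-f[1],f[0],0]),.5*f+np.array([0,0,.866])
def res(p):
    f,y,z=ax(p[3]); return np.concatenate([proj(m,p[:3]+k*y+on*p[4]*z)-np.array(u) for m,u,k,on in obs])
if __name__=="__main__":
    s=least_squares(res,[.545,-.028,.134,-.25,.06],loss="soft_l1",f_scale=2); print(s.x.round(4)); print(res(s.x).reshape(-1,2).round(1).tolist())
E
python3 fit2.py
```

```text
[ 0.5416 -0.0293  0.1329 -0.2253  0.0761]
[[1.1, 0.9], [1.1, 1.5], [0.7, -0.1], [1.9, 0.0], [2.5, -2.4], [-1.9, -1.1], [-3.8, -0.0], [0.2, 0.4], [-2.3, -0.6]]
```

Emit:
{"name": "apply_moves", "arguments": {"increments": [0, 0, -0.022, 0.035, -0.005, -0.01, 0, 0, -0.022, 0.035, -0.005, -0.01, 0, 0, -0.022, 0, 0, 0, 0, 0, -0.022, 0, 0, 0, 0, 0, -0.015, 0, 0, 0, 0, 0, 0, 0, 0, 0, 0.014, -0.005, 0, 0, 0, 0, 0.014, -0.005, 0, 0, 0, 0, 0, 0, 0, 0, 0, 0]}}

```text
t: 10.13
eef_pos: [0.5033, 0.0024, 0.1367]
ee_rot: [-2.793, 0.021, -1.782]
force: [0.3, 0.6, 0.6]
width: 0.0006
```

```bash
cat > st.py <<'E'
from fit2 import *
from kin2 import tool
P=np.array([.5416,-.0293,.1329]); YAW=-.225
s=arm.get_state(); f,y,z=ax(YAW); d=s["eef_pos"]-P
M=R.from_euler("xyz",s["ee_rot"]).as_matrix(); dz=M[:,2]; a=np.degrees(np.arcsin(-dz[2]))
n=-M[:,1]
print("t",s["t"],"pos",s["eef_pos"].round(4),"a",a.round(1),"q",s["q"].round(2),"force",s["force"].round(1))
print("rel f,y,z",(d@f).round(4),(d@y).round(4),d[2].round(4),"| along n",(d@n).round(4),"along d",(d@dz).round(4),"slope",(d@z).round(4))
print("rot to 72",(tool(YAW,np.radians(72))*R.from_euler("xyz",s["ee_rot"]).inv()).as_rotvec().round(3))
E
python3 st.py
```

```text
t 10.1333 pos [0.5033 0.0024 0.1367] a 70.0 q [ 0.55 -0.09 -0.91  0.45 -0.53  0.44] force [0.3 0.6 0.6]
rel f,y,z -0.0444 0.0224 0.0038 | along n -0.0403 along d -0.0182 slope -0.0189
rot to 72 [-0.013  0.038 -0.014]
```

Emit:
{"name": "apply_moves", "arguments": {"increments": [0, -0.005, -0.012, -0.006, 0.02, -0.007, 0, -0.005, -0.012, -0.006, 0.02, -0.007, 0, 0, -0.003, 0, 0, 0, 0.01, -0.003, 0, 0, 0, 0, 0.005, -0.001, 0, 0, 0, 0]}}

```text
t: 10.55
eef_pos: [0.5243, -0.0082, 0.117]
ee_rot: [-2.822, 0.004, -1.794]
force: [0.8, 0.3, -0.4]
width: 0.0006
```

```bash
python3 st.py
```

```text
t 10.55 pos [ 0.5243 -0.0082  0.117 ] a 71.7 q [ 0.5  -0.01 -0.87  0.44 -0.5   0.49] force [ 0.8  0.3 -0.4]
rel f,y,z -0.0216 0.0167 -0.0159 | along n -0.0255 along d 0.0084 slope -0.0246
rot to 72 [-0.003  0.006 -0.002]
```

Emit:
{"name": "apply_moves", "arguments": {"increments": [0.003, -0.0007, 0.0052, 0, 0, 0, 0.003, -0.0007, 0.0052, 0, 0, 0, 0.003, -0.0007, 0.0052, 0, 0, 0, 0.003, -0.0007, 0.0052, 0, 0, 0, 0.003, -0.0007, 0.0052, 0, 0, 0, 0.003, -0.0007, 0.0052, 0, 0, 0, 0.003, -0.0007, 0.0052, 0, 0, 0]}}

```text
t: 11.13
eef_pos: [0.5469, -0.0128, 0.1587]
ee_rot: [-2.82, 0.005, -1.794]
force: [-0.2, 0.3, -0.5]
width: 0.0001
```

```bash
python3 st.py
```

```text
t 11.1333 pos [ 0.5469 -0.0128  0.1587] a 71.6 q [ 0.47 -0.02 -0.74  0.35 -0.63  0.61] force [-0.2  0.3 -0.5]
rel f,y,z 0.0015 0.0173 0.0258 | along n 0.0096 along d -0.024 slope 0.0231
rot to 72 [-0.003  0.008 -0.002]
```

```bash
cat > chk.py <<'E'
from fit2 import *
import sys
s=arm.get_state(); show("wrist",sys.argv[1]); m=wmodel(s); f,y,z=ax(-.225)
P=np.array([.5416,-.0293,.1329])
L=finder.landmark_of("wrist","lip_bar")[:2];K=finder.landmark_of("wrist","mark_bar")[:2]
print(L,K)
for nm,l,b,p0 in (("lip",L,P,0),("mark",K,P+.157*y,.07)):
    if l:
        r=least_squares(lambda q:proj(m,b+q[0]*z)-np.array(l[0]["point"]),[p0]); print(nm,"rise",r.x.round(4),"res",r.fun.round(1))
show("side",sys.argv[1].replace("w","d")); L=finder.landmark_of("side","lip_bar")[:1];K=finder.landmark_of("side","mark_bar")[:1]; print("side",L,K)
md=optics.camera_model("side")
for nm,l,b,p0 in (("lip",L,P,0),("mark",K,P+.157*y,.07)):
    if l:
        r=least_squares(lambda q:proj(md,b+q[0]*z)-np.array(l[0]["point"]),[p0]); print(nm,"rise",r.x.round(4),"res",r.fun.round(1))
E
python3 chk.py pics/w3.png
```

```text
[{'point': [342.2, 227.3], 'conf': 0.8}] [{'point': [39.0, 152.3], 'conf': 0.81}]
lip rise [0.0015] res [-0.2 -0. ]
mark rise [0.0755] res [-3.4  3.7]
side [{'point': [298.1, 174.8], 'conf': 0.94}] [{'point': [259.8, 184.6], 'conf': 0.64}]
lip rise [0.0042] res [ 3.5 -1.8]
mark rise [0.0752] res [-2.   1.1]
```

View pics/w3.png

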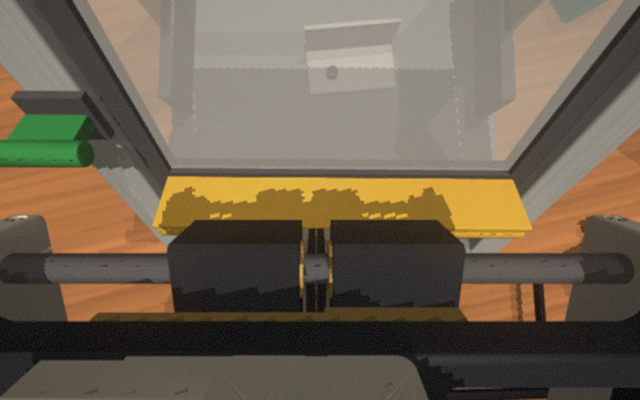

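Run:
```python
import cv2
b=cv2.imread("pics/d3.png"); cv2.imwrite("pics/d3c.png",cv2.resize(b[100:230,220:380],None,fx=4.6,fy=4.6,interpolation=cv2.INTER_CUBIC))
```

```text
(no output)
```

View pics/d3c.png

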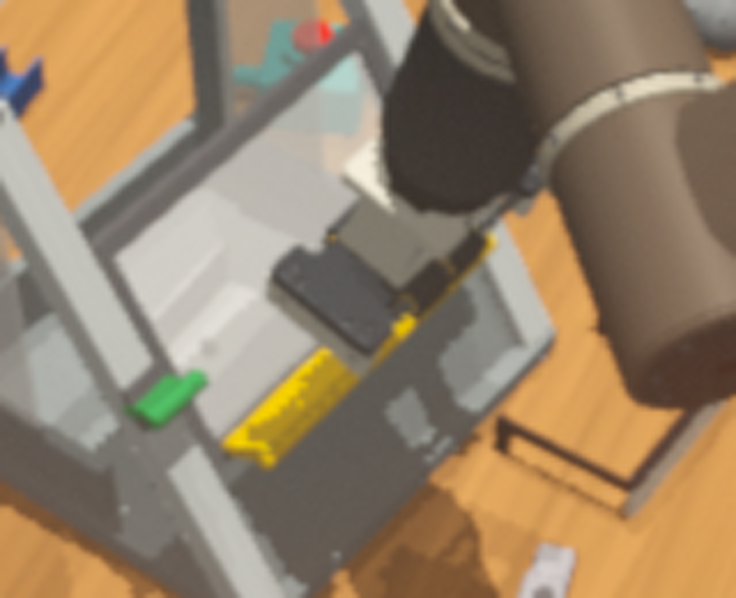

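Run:
```python
from fit2 import *
print("tips",arm.tips_ahead)
s=arm.get_state(); m=wmodel(s); f,y,z=ax(-.225); P=np.array([.5416,-.0293,.1329]); xs=.866*f-np.array([0,0,.5])
im=cv2.imread("pics/w3.png"); h=cv2.cvtColor(im,cv2.COLOR_BGR2HSV); mk=cv2.inRange(h,(20,150,60),(33,255,255)); mk[245:]=0
ys,x_=np.where(mk>0)
for r in (190,210,222,226,230,232,234,236): 
    c=x_[ys==r]; print(r,c.min() if len(c) else None,c.max() if len(c) else None)
for r in (0,.02):
  for dx in (0,.01,.02): print(r,dx,[proj(m,P+k*y+r*z+dx*xs).round(1).tolist() for k in (.125,-.125)])
print("TCP px",proj(m,s["eef_pos"]), "tip", proj(m,s["eef_pos"]+.011*R.from_euler("xyz",s["ee_rot"]).as_matrix()[:,2]))
```

```text
tips 0.011
190 163 515
210 158 524
222 153 528
226 154 530
230 160 529
232 160 524
234 164 523
236 455 518
0 0 [[158.9, 227.0], [524.6, 227.6]]
0 0.01 [[162.7, 214.4], [519.5, 214.9]]
0 0.02 [[166.4, 202.3], [514.7, 202.8]]
0.02 0 [[146.1, 212.0], [541.4, 212.6]]
0.02 0.01 [[150.6, 198.8], [535.5, 199.3]]
0.02 0.02 [[154.9, 186.3], [530.0, 186.7]]
TCP px [316.61699394 227.29535644] tip [316.57201182 221.35438837]
```

The side crop shows the yellow lip unmoved, with its front-left corner at about px (278,201). The measured tip is now just above the lip, so the fingers slipped past in front of the bar. I back off and go deeper under the lip.

Emit:
{"name": "apply_moves", "arguments": {"increments": [0, 0, 0.01, 0, 0, 0, -0.015, 0.0035, 0.003, 0, 0, 0, -0.015, 0.0035, 0, 0, 0, 0, -0.015, 0.0035, 0, 0, 0, 0, -0.015, 0.0035, 0, 0, 0, 0, 0, 0, 0, 0, 0, 0, 0, -0.005, -0.016, 0, 0, 0, 0, -0.005, -0.016, 0, 0, 0, 0, -0.005, -0.016, 0, 0, 0, 0, 0, -0.012, 0, 0, 0, 0, 0, 0, 0, 0, 0]}}

```text
t: 12.35
eef_pos: [0.4816, -0.0145, 0.1057]
ee_rot: [-2.824, 0.003, -1.791]
force: [-1.1, -0.7, -0.3]
width: 0.0001
```

```bash
python3 st.py
```

```text
t 12.35 pos [ 0.4816 -0.0145  0.1057] a 71.8 q [ 0.53 -0.07 -0.97  0.47 -0.48  0.42] force [-1.1 -0.7 -0.3]
rel f,y,z -0.0618 0.0011 -0.0272 | along n -0.0672 along d 0.0066 slope -0.0545
rot to 72 [-0.002  0.003 -0.004]
```

Emit:
{"name": "apply_moves", "arguments": {"increments": [0.012, -0.003, 0, 0, 0, 0, 0.012, -0.003, 0, 0, 0, 0, 0.01, -0.002, 0, 0, 0, 0, 0.003, -0.001, 0, 0, 0, 0, 0, 0, 0, 0, 0, 0, 0, 0, 0, 0, 0, 0]}}

```text
t: 12.85
eef_pos: [0.5204, -0.0248, 0.1059]
ee_rot: [-2.826, -0.0, -1.791]
force: [-1.0, 0.4, -1.6]
width: 0.0004
```

```bash
python3 st.py
```

```text
t 12.85 pos [ 0.5204 -0.0248  0.1059] a 71.9 q [ 0.46  0.   -0.89  0.44 -0.47  0.52] force [-1.   0.4 -1.6]
rel f,y,z -0.0217 -0.0004 -0.027 | along n -0.029 along d 0.0189 slope -0.0342
rot to 72 [ 0.     0.001 -0.004]
```

Emit:
{"name": "apply_moves", "arguments": {"increments": [0.0025, -0.0005, 0.0043, 0, 0, 0, 0.0025, -0.0005, 0.0043, 0, 0, 0, 0.0025, -0.0005, 0.0043, 0, 0, 0, 0.0025, -0.0005, 0.0043, 0, 0, 0, 0.0025, -0.0005, 0.0043, 0, 0, 0]}}

```text
t: 13.27
eef_pos: [0.532, -0.0274, 0.1295]
ee_rot: [-2.827, -0.0, -1.79]
force: [0.1, 0.3, 0.6]
width: 0.0004
```

```bash
python3 st.py; python3 chk.py pics/w4.png
```

```text
t 13.2667 pos [ 0.532  -0.0274  0.1295] a 72.0 q [ 0.45 -0.01 -0.81  0.38 -0.55  0.6 ] force [0.1 0.3 0.6]
rel f,y,z -0.0098 -0.0003 -0.0034 | along n -0.0104 along d 0.0002 slope -0.0079
rot to 72 [ 0.     0.    -0.005]
[{'point': [314.0, 210.0], 'conf': 0.72}] []
lip rise [0.0013] res [2.2 0. ]
side [{'point': [301.9, 172.9], 'conf': 0.81}] [{'point': [259.1, 184.5], 'conf': 0.47}]
lip rise [0.0041] res [-0.3  0.1]
mark rise [0.0765] res [-1.5  0.8]
```

Emit:
{"name": "apply_moves", "arguments": {"increments": [0.0027, -0.0006, -0.0085, 0, 0, 0, 0.0027, -0.0006, -0.0085, 0, 0, 0, 0, 0, 0, 0, 0, 0, 0.0028, -0.0006, 0.001, 0, 0, 0, 0.0028, -0.0006, 0.001, 0, 0, 0, 0, 0, 0, 0, 0, 0]}}

```text
t: 14.07
eef_pos: [0.541, -0.031, 0.112]
ee_rot: [-2.83, -0.003, -1.791]
force: [-2.3, 2.1, 0.9]
width: 0.0005
```

```bash
python3 st.py; python3 chk.py pics/w5.png
```

```text
t 14.0667 pos [ 0.541 -0.031  0.112] a 72.2 q [ 0.43  0.04 -0.82  0.4  -0.5   0.59] force [-2.3  2.1  0.9]
rel f,y,z -0.0002 -0.0017 -0.0209 | along n -0.0066 along d 0.0198 slope -0.0182
rot to 72 [ 0.002 -0.004 -0.005]
[{'point': [312.6, 227.6], 'conf': 0.98}] []
lip rise [0.0009] res [ 1. -0.]
side [{'point': [300.8, 173.7], 'conf': 0.9}] []
lip rise [0.0034] res [ 0.9 -0.5]
```

View pics/w5.png

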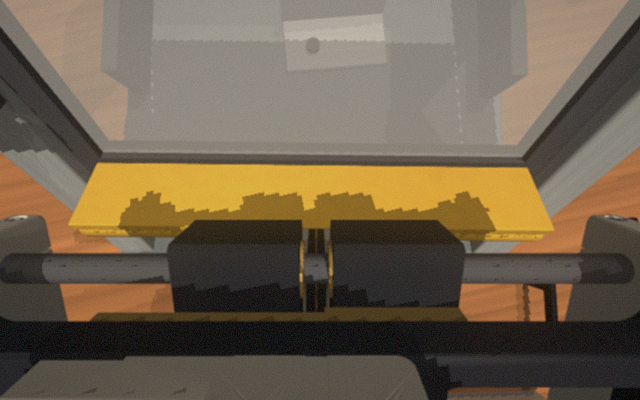

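Emit:
{"name": "apply_moves", "arguments": {"increments": [0.0025, -0.0005, 0.0043, 0, 0, 0, 0.0025, -0.0005, 0.0043, 0, 0, 0, 0.0025, -0.0005, 0.0043, 0, 0, 0, 0.0025, -0.0005, 0.0043, 0, 0, 0]}}

```text
t: 14.7
eef_pos: [0.5519, -0.0327, 0.1312]
ee_rot: [-2.829, -0.002, -1.789]
force: [-0.0, -0.2, 0.3]
width: 0.0002
```

```bash
python3 st.py; python3 chk.py pics/w6.png
```

```text
t 14.7 pos [ 0.5519 -0.0327  0.1312] a 72.1 q [ 0.42  0.03 -0.76  0.36 -0.55  0.65] force [-0.  -0.2  0.3]
rel f,y,z 0.0108 -0.001 -0.0017 | along n 0.0098 along d 0.005 slope 0.0039
rot to 72 [ 0.002 -0.002 -0.006]
[{'point': [315.5, 241.9], 'conf': 0.83}] []
lip rise [0.005] res [-0.6 -0. ]
side [{'point': [299.4, 175.0], 'conf': 0.93}] [{'point': [256.8, 183.6], 'conf': 0.57}]
lip rise [0.0016] res [ 2.6 -1.3]
mark rise [0.0824] res [-0.1  0.1]
```

Run:
```python
import cv2,numpy as np
c=[cv2.resize(cv2.imread(f"pics/w{k}.png")[185:275,265:365],(395,296),interpolation=cv2.INTER_CUBIC) for k in (2,4,5,6)]
# also yellow extents in w6
h=cv2.cvtColor(cv2.imread("pics/w6.png"),cv2.COLOR_BGR2HSV); mk=cv2.inRange(h,(20,120,50),(33,255,255))
for r in range(200,270,6):
    x=np.where(mk[r]>0)[0]; print(r,(x.min(),x.max(),len(x)) if len(x) else None)
cv2.imwrite("pics/m.png",np.vstack([np.hstack(c[:2]),np.hstack(c[2:])]))
```

```text
200 (np.int64(112), np.int64(513), 300)
206 (np.int64(110), np.int64(513), 269)
212 (np.int64(107), np.int64(516), 291)
218 (np.int64(105), np.int64(519), 310)
224 (np.int64(102), np.int64(521), 152)
230 (np.int64(100), np.int64(523), 142)
236 (np.int64(97), np.int64(527), 131)
242 (np.int64(95), np.int64(528), 130)
248 (np.int64(106), np.int64(530), 106)
254 (np.int64(300), np.int64(328), 2)
260 None
266 (np.int64(332), np.int64(332), 1)
```

View pics/m.png

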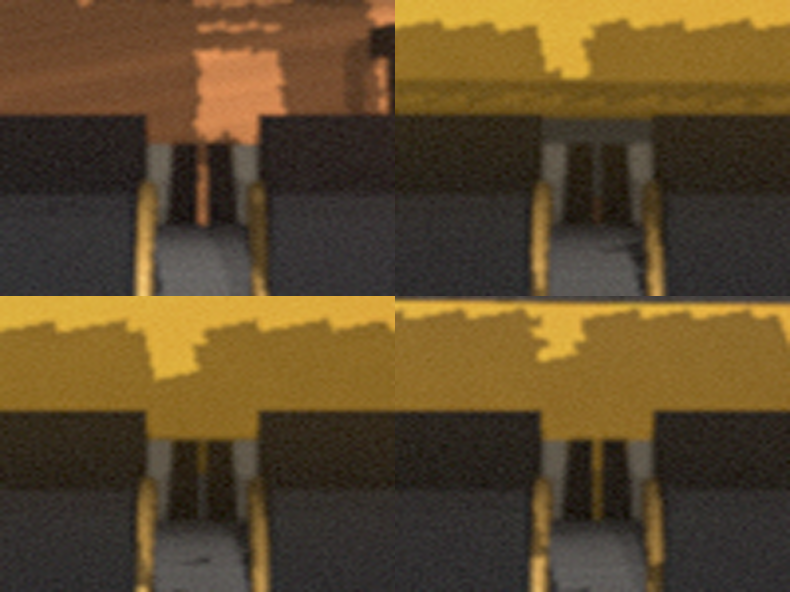

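Run:
```python
from h import *
md=optics.camera_model("side")
for z in (.188,.208,.228,.254):
    for x in (.61,.631): print(z,x,[((proj(md,np.array([x,yy,z]))-[180,90])*4).round(0).tolist() for yy in (-.0095,.0095)])
b=cv2.imread("pics/side.png"); c=cv2.resize(b[115:165,225:305],None,fx=9,fy=9,interpolation=cv2.INTER_CUBIC)
for z,col in ((.188,(0,0,255)),(.228,(255,0,0)),(.254,(0,255,0))):
    for x in (.61,.631):
        for yy in (-.0095,.0095):
            p=((proj(md,np.array([x,yy,z]))-[225,115]+.5)*9).astype(int); cv2.circle(c,tuple(int(v) for v in p),4,col,-1)
cv2.imwrite("pics/fz.png",c)
```

```text
0.188 0.61 [[393.0, 277.0], [382.0, 294.0]]
0.188 0.631 [[368.0, 269.0], [357.0, 286.0]]
0.208 0.61 [[392.0, 259.0], [381.0, 276.0]]
0.208 0.631 [[367.0, 251.0], [355.0, 267.0]]
0.228 0.61 [[391.0, 239.0], [379.0, 256.0]]
0.228 0.631 [[365.0, 231.0], [353.0, 248.0]]
0.254 0.61 [[389.0, 214.0], [377.0, 231.0]]
0.254 0.631 [[363.0, 206.0], [351.0, 223.0]]
```

View pics/fz.png

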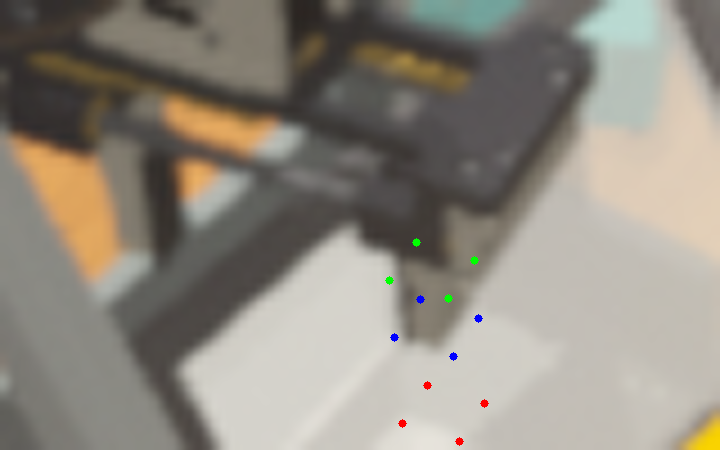

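The overlay shows the real fingertips ending near z=0.23 at the start (blue dots). They are about 40 mm short of the stated position, at tool z≈-0.029, which explains the misses. I re-plan with that offset.

```bash
cat > s3.py <<'E'
from kin2 import *
p,_=fit(); P=np.array([.5416,-.0293,.1329]); f=np.array([np.cos(-.225),np.sin(-.225),0]);u=np.array([0,0,1.]); zs=.5*f+.866*u
for a in (68,72,76,80):
  a_=np.radians(a); n=np.sin(a_)*f+np.cos(a_)*u; d=np.cos(a_)*f-np.sin(a_)*u
  for nm,X in (("far",P-n*.06+d*.05),("pre",P-n*.0265+d*.05),("end",P-n*.0165+d*.05+.075*zs)):
    q,e=ik(p,X,tool(-.225,a_),np.array([.46,0,-.89,.44,-.47,.52])); print(a,nm,X.round(4),q.round(2),round(e,4),"n.z",round(float(n@zs),2))
E
python3 s3.py
```

```text
68 far [ 0.5056 -0.0211  0.0641] [ 0.45  0.03 -0.99  0.54 -0.35  0.41] 0.0807 n.z 0.79
68 pre [ 0.5359 -0.028   0.0766] [ 0.39  0.05 -0.99  0.68 -0.31  0.33] 0.0362 n.z 0.79
68 end [ 0.5815 -0.0384  0.1453] [ 0.4   0.02 -0.8   0.48 -0.49  0.55] 0.0 n.z 0.79
72 far [ 0.501  -0.02    0.0668] [ 0.46  0.02 -0.99  0.54 -0.37  0.4 ] 0.0156 n.z 0.74
72 pre [ 0.5321 -0.0271  0.0772] [ 0.42  0.06 -0.93  0.53 -0.38  0.45] 0.0 n.z 0.74
72 end [ 0.5779 -0.0376  0.1452] [ 0.39  0.05 -0.69  0.32 -0.6   0.71] 0.0 n.z 0.74
76 far [ 0.4966 -0.019   0.0699] [ 0.48  0.04 -0.89  0.35 -0.47  0.57] 0.0 n.z 0.69
76 pre [ 0.5283 -0.0263  0.078 ] [ 0.43  0.08 -0.81  0.31 -0.5   0.66] 0.0 n.z 0.69
76 end [ 0.5743 -0.0368  0.1453] [ 0.37  0.08 -0.59  0.21 -0.71  0.82] 0.0 n.z 0.69
80 far [ 0.4925 -0.0181  0.0732] [ 0.46  0.07 -0.78  0.2  -0.59  0.73] 0.0 n.z 0.64
80 pre [ 0.5246 -0.0254  0.0791] [ 0.41  0.12 -0.7   0.18 -0.62  0.8 ] 0.0 n.z 0.64
80 end [ 0.5708 -0.036   0.1457] [ 0.35  0.12 -0.5   0.13 -0.81  0.91] 0.0 n.z 0.64
```

Emit:
{"name": "apply_moves", "arguments": {"increments": [0, 0, 0.012, 0, 0, 0, -0.014, 0.003, 0, 0.004, 0.018, 0, -0.014, 0.003, 0, 0, 0, 0, -0.014, 0.003, 0, 0, 0, 0, -0.014, 0.003, 0, 0, 0, 0, 0, 0, 0, 0, 0, 0, 0, 0, -0.018, 0, 0, 0, 0, 0, -0.018, 0, 0, 0, 0, 0, -0.018, 0, 0, 0, 0, 0, -0.015, 0, 0, 0, 0, 0, 0, 0, 0, 0]}}

```text
t: 15.92
eef_pos: [0.4923, -0.0196, 0.0703]
ee_rot: [-2.849, -0.001, -1.787]
force: [-0.9, -1.1, -0.3]
width: 0.0004
```

```bash
sed -i 's/^n=-M/tip=-.029\nn=-M/; s/"slope",/"tip d",(d@dz+tip).round(4),"slope",/' st.py; python3 st.py
```

```text
t 15.9167 pos [ 0.4923 -0.0196  0.0703] a 73.3 q [ 0.47  0.02 -0.99  0.52 -0.38  0.42] force [-0.9 -1.1 -0.3]
rel f,y,z -0.0502 -0.0016 -0.0626 | along n -0.0661 along d 0.0455 tip d 0.0165 slope -0.0793
rot to 72 [-0.004 -0.022 -0.009]
```

Emit:
{"name": "apply_moves", "arguments": {"increments": [0.012, -0.003, 0, 0, 0, 0, 0.012, -0.003, 0, 0, 0, 0, 0.01, -0.002, 0, 0, 0, 0, 0.003, -0.001, 0, 0, 0, 0, 0, 0, 0, 0, 0, 0, 0, 0, 0, 0, 0, 0]}}

```text
t: 16.42
eef_pos: [0.5309, -0.0305, 0.0712]
ee_rot: [-2.851, -0.004, -1.787]
force: [-1.0, -0.4, 0.5]
width: 0.0005
```

```bash
python3 st.py
```

```text
t 16.4167 pos [ 0.5309 -0.0305  0.0712] a 73.4 q [ 0.41  0.09 -0.9   0.47 -0.39  0.53] force [-1.  -0.4  0.5]
rel f,y,z -0.0101 -0.0035 -0.0617 | along n -0.0274 along d 0.0562 tip d 0.0272 slope -0.0585
rot to 72 [-0.001 -0.024 -0.009]
```

Emit:
{"name": "apply_moves", "arguments": {"increments": [0.0025, -0.0005, 0.0043, 0, 0, 0, 0.0025, -0.0005, 0.0043, 0, 0, 0, 0.0025, -0.0005, 0.0043, 0, 0, 0, 0.0025, -0.0005, 0.0043, 0, 0, 0, 0.0025, -0.0005, 0.0043, 0, 0, 0, 0.0025, -0.0005, 0.0043, 0, 0, 0]}}

```text
t: 16.92
eef_pos: [0.541, -0.035, 0.097]
ee_rot: [-2.858, -0.007, -1.788]
force: [-4.3, 1.7, -4.3]
width: 0.0006
```

```bash
python3 st.py; python3 chk.py pics/w7.png
```

```text
t 16.9167 pos [ 0.541 -0.035  0.097] a 73.8 q [ 0.41  0.07 -0.81  0.36 -0.49  0.64] force [-4.3  1.7 -4.3]
rel f,y,z 0.0007 -0.0057 -0.0359 | along n -0.0094 along d 0.0347 tip d 0.0057 slope -0.0307
rot to 72 [-0.    -0.032 -0.008]
[{'point': [305.0, 220.0], 'conf': 0.78}] []
lip rise [0.0147] res [ 0.4 -0. ]
side [{'point': [301.0, 171.4], 'conf': 0.64}] [{'point': [261.8, 185.0], 'conf': 0.58}]
lip rise [0.01] res [-0.2  0.1]
mark rise [0.071] res [-3.3  1.9]
```

Emit:
{"name": "apply_moves", "arguments": {"increments": [0.0025, -0.0005, 0.0043, 0, 0, 0, 0.0025, -0.0005, 0.0043, 0, 0, 0, 0.0025, -0.0005, 0.0043, 0, 0, 0, 0.0025, -0.0005, 0.0043, 0, 0, 0, 0.0025, -0.0005, 0.0043, 0, 0, 0, 0.0025, -0.0005, 0.0043, 0, 0, 0, 0.0025, -0.0005, 0.0043, 0, 0, 0, 0.0025, -0.0005, 0.0043, 0, 0, 0, 0.0025, -0.0005, 0.0043, 0, 0, 0]}}

```text
t: 17.97
eef_pos: [0.5625, -0.0411, 0.137]
ee_rot: [-2.863, -0.009, -1.79]
force: [-3.7, 1.3, -4.2]
width: 0.0004
```

```bash
python3 st.py; python3 chk.py pics/w8.png
```

```text
t 17.9667 pos [ 0.5625 -0.0411  0.137 ] a 74.0 q [ 0.39  0.06 -0.68  0.28 -0.63  0.75] force [-3.7  1.3 -4.2]
rel f,y,z 0.023 -0.0068 0.0041 | along n 0.0232 along d 0.0024 tip d -0.0266 slope 0.015
rot to 72 [ 0.001 -0.037 -0.005]
[{'point': [300.0, 218.1], 'conf': 0.7}] []
lip rise [0.0616] res [ 3.1 -0.2]
side [{'point': [291.9, 154.9], 'conf': 0.76}] [{'point': [256.3, 186.6], 'conf': 0.54}]
lip rise [0.0722] res [ 0.4 -0.2]
mark rise [0.0751] res [ 1.6 -0.9]
```

Sash rise is about 0.06 of the ~0.075 needed. I push roughly 12 mm more, then withdraw down and out to measure.

Emit:
{"name": "apply_moves", "arguments": {"increments": [0.0025, -0.0005, 0.0043, 0, 0, 0, 0.0025, -0.0005, 0.0043, 0, 0, 0, 0.001, -0.0002, 0.0018, 0, 0, 0, 0, 0, 0, 0, 0, 0, -0.005, 0.001, -0.0085, 0, 0, 0, -0.005, 0.001, -0.0085, 0, 0, 0, -0.01, 0.002, -0.006, 0, 0, 0, -0.015, 0.0035, 0, 0, 0, 0, -0.015, 0.0035, 0, 0, 0, 0, -0.015, 0.0035, 0, 0, 0, 0, -0.015, 0.0035, 0, 0, 0, 0, -0.012, 0.003, 0.01, 0, 0, 0, -0.01, 0.005, 0.03, 0, 0, 0, -0.005, 0.005, 0.03, 0, 0, 0, 0, 0.005, 0.03, 0, 0, 0, 0, 0.005, 0.03, 0, 0, 0, 0, 0, 0, 0, 0, 0]}}

```text
t: 19.68
eef_pos: [0.4659, 0.0049, 0.2625]
ee_rot: [-2.839, 0.004, -1.78]
force: [1.6, 0.7, 0.5]
width: 0.0007
```

```bash
python3 st.py; python3 chk.py pics/w9.png
python3 - <<'E'
from fit2 import *
for nm,lo,hi in (("yellow",(20,130,50),(33,255,255)),("green",(45,110,40),(80,255,255))):
    h=cv2.cvtColor(cv2.imread("pics/w9.png"),cv2.COLOR_BGR2HSV); mk=cv2.inRange(h,lo,hi); mk[220:]=0
    if nm=="green": mk[:,300:]=0
    cs=sorted(cv2.findContours(mk,0,2)[0],key=cv2.contourArea)[-2:]
    for c in cs: print(nm,cv2.contourArea(c),cv2.approxPolyDP(c,2,True)[:,0].tolist())
E
```

```text
t 19.6833 pos [0.4659 0.0049 0.2625] a 72.7 q [ 0.64 -0.26 -0.65  0.27 -0.99  0.59] force [1.6 0.7 0.5]
rel f,y,z -0.0814 0.0164 0.1296 | along n -0.0389 along d -0.1479 tip d -0.1769 slope 0.0716
rot to 72 [-0.007 -0.011 -0.016]
[{'point': [337.2, 83.8], 'conf': 0.57}] [{'point': [149.9, 73.2], 'conf': 0.76}, {'point': [338.0, 84.3], 'conf': 0.2}]
lip rise [0.07] res [1.3 0.1]
mark rise [0.077] res [-2.1  1. ]
side [{'point': [291.0, 155.7], 'conf': 0.73}] [{'point': [223.2, 367.4], 'conf': 0.63}]
lip rise [0.0712] res [ 1.4 -0.7]
mark rise [-0.4327] res [104.1 -58.8]
yellow 3.0 [[197, 88], [195, 86], [193, 89]]
yellow 11887.5 [[184, 75], [198, 78], [194, 81], [187, 79], [193, 81], [189, 81], [190, 85], [204, 85], [208, 90], [207, 88], [211, 90], [213, 85], [216, 87], [215, 90], [221, 87], [221, 90], [226, 87], [228, 89], [230, 86], [232, 90], [237, 83], [231, 82], [238, 80], [235, 81], [234, 77], [249, 79], [248, 84], [241, 80], [235, 89], [249, 90], [253, 87], [258, 91], [260, 88], [265, 90], [263, 88], [266, 87], [268, 90], [277, 88], [277, 91], [279, 87], [283, 91], [300, 91], [
[... 159 characters left out ...]
89], [338, 93], [350, 89], [349, 92], [355, 93], [359, 91], [353, 92], [352, 89], [363, 89], [363, 93], [366, 89], [368, 93], [371, 89], [375, 92], [384, 90], [384, 93], [388, 90], [393, 93], [395, 90], [402, 90], [403, 93], [410, 90], [410, 93], [415, 94], [416, 90], [419, 94], [422, 91], [427, 91], [428, 94], [430, 91], [434, 91], [434, 94], [440, 91], [450, 91], [453, 94], [453, 91], [464, 91], [464, 94], [485, 92], [486, 85], [486, 88], [482, 85], [479, 88], [478, 84], [471, 88], [453, 87], [450, 82], [489, 84], [492, 81], [479, 51], [408, 49], [392, 51], [198, 46], [194, 49]]
green 1359.5 [[118, 69], [118, 75], [123, 81], [177, 82], [176, 68], [171, 65], [174, 54], [137, 53], [129, 67]]
```

Numerically, lip rise is 0.070 and mark is 0.077. In the wrist image the yellow lower edge extrapolates to row 89 at the marker column, against green's 82, so about 6.5 mm is still missing. One more gentle push.

Emit:
{"name": "apply_moves", "arguments": {"increments": [0.005, -0.004, -0.0205, 0.004, 0.02, 0, 0.005, -0.004, -0.0205, 0, 0, 0, 0.005, -0.004, -0.0205, 0, 0, 0, 0.005, -0.004, -0.0205, 0, 0, 0, 0.005, -0.004, -0.0205, 0, 0, 0, 0.005, -0.004, -0.0205, 0, 0, 0, 0, 0, -0.015, 0, 0, 0, 0, 0, 0, 0, 0, 0]}}

```text
t: 20.65
eef_pos: [0.4905, -0.0259, 0.1045]
ee_rot: [-2.878, -0.008, -1.784]
force: [-1.0, -0.3, -0.1]
width: 0.0008
```

```bash
python3 st.py
python3 - <<'E'
from fit2 import *
m=W([.4659,.0049,.2625],[-2.839,.004,-1.78]); f,y,z=ax(-.225); P=np.array([.5416,-.0293,.1329])
for r in (.065,.07,.077): print(r,[proj(m,P+k*y+r*z).round(1).tolist() for k in (.157,.1,0,-.1)])
E
```

```text
t 20.65 pos [ 0.4905 -0.0259  0.1045] a 74.9 q [ 0.48 -0.02 -0.87  0.34 -0.55  0.6 ] force [-1.  -0.3 -0.1]
rel f,y,z -0.0506 -0.0081 -0.0284 | along n -0.0564 along d 0.0143 tip d -0.0147 slope -0.0499
rot to 72 [-0.003 -0.051 -0.011]
0.065 [[153.9, 86.2], [220.7, 87.2], [338.1, 88.8], [456.0, 90.4]]
0.07 [[151.5, 81.3], [219.2, 82.3], [338.5, 83.9], [458.2, 85.5]]
0.077 [[147.9, 74.2], [217.2, 75.1], [339.0, 76.8], [461.4, 78.5]]
```

Emit:
{"name": "apply_moves", "arguments": {"increments": [0.013, -0.003, 0.0015, 0, -0.007, 0, 0.013, -0.003, 0.0015, 0, -0.007, 0, 0.013, -0.003, 0.0015, 0, 0, 0, 0.013, -0.003, 0.0015, 0, 0, 0, 0.005, -0.001, 0, 0, 0, 0, 0, 0, 0, 0, 0, 0, 0, 0, 0, 0, 0, 0]}}

```text
t: 21.23
eef_pos: [0.5554, -0.0407, 0.1134]
ee_rot: [-2.86, -0.006, -1.783]
force: [0.1, -0.6, -0.7]
width: 0.0008
```

```bash
python3 st.py
```

```text
t 21.2333 pos [ 0.5554 -0.0407  0.1134] a 73.8 q [ 0.39  0.07 -0.74  0.32 -0.55  0.72] force [ 0.1 -0.6 -0.7]
rel f,y,z 0.016 -0.0081 -0.0195 | along n 0.0098 along d 0.0232 tip d -0.0058 slope -0.0089
rot to 72 [-0.001 -0.033 -0.012]
```

Emit:
{"name": "apply_moves", "arguments": {"increments": [0.0025, -0.0005, 0.0043, 0, 0, 0, 0.0025, -0.0005, 0.0043, 0, 0, 0, 0.0025, -0.0005, 0.0043, 0, 0, 0, 0.0025, -0.0005, 0.0043, 0, 0, 0, 0.0025, -0.0005, 0.0043, 0, 0, 0, 0.0025, -0.0005, 0.0043, 0, 0, 0]}}

```text
t: 21.73
eef_pos: [0.5696, -0.0438, 0.1422]
ee_rot: [-2.86, -0.005, -1.782]
force: [-3.7, 2.8, -5.4]
width: 0.0003
```

```bash
python3 st.py; python3 chk.py pics/w10.png
```

```text
t 21.7333 pos [ 0.5696 -0.0438  0.1422] a 73.8 q [ 0.37  0.07 -0.66  0.27 -0.63  0.78] force [-3.7  2.8 -5.4]
rel f,y,z 0.0305 -0.0079 0.0093 | along n 0.0318 along d -0.0004 tip d -0.0294 slope 0.0233
rot to 72 [-0.002 -0.033 -0.013]
[{'point': [299.3, 224.1], 'conf': 0.59}] []
lip rise [0.0711] res [ 0.9 -0.1]
side [{'point': [291.7, 156.2], 'conf': 0.77}] [{'point': [259.6, 184.4], 'conf': 0.62}]
lip rise [0.0687] res [ 1.1 -0.5]
mark rise [0.076] res [-1.9  1.1]
```

Emit:
{"name": "apply_moves", "arguments": {"increments": [0.0022, -0.0005, 0.0038, 0, 0, 0, 0.001, -0.0002, 0.0017, 0, 0, 0]}}

```text
t: 22.2
eef_pos: [0.5705, -0.045, 0.1451]
ee_rot: [-2.864, -0.007, -1.783]
force: [-2.4, 1.3, -3.5]
width: 0.0002
```

```bash
python3 st.py; python3 chk.py pics/w11.png
```

```text
t 22.2 pos [ 0.5705 -0.045   0.1451] a 74.1 q [ 0.37  0.07 -0.64  0.26 -0.65  0.8 ] force [-2.4  1.3 -3.5]
rel f,y,z 0.0317 -0.0088 0.0122 | along n 0.0337 along d -0.003 tip d -0.032 slope 0.0264
rot to 72 [-0.001 -0.037 -0.012]
[{'point': [296.2, 222.2], 'conf': 0.55}] []
lip rise [0.0757] res [ 1.9 -0.1]
side [{'point': [291.8, 153.8], 'conf': 0.67}] [{'point': [257.4, 185.9], 'conf': 0.51}]
lip rise [0.0755] res [ 0. -0.]
mark rise [0.0753] res [ 0.4 -0.2]
```

Emit:
{"name": "apply_moves", "arguments": {"increments": [-0.005, 0.001, -0.0085, 0, 0, 0, -0.005, 0.001, -0.0085, 0, 0, 0, -0.01, 0.002, -0.006, 0, 0, 0, -0.015, 0.0035, 0, 0, 0, 0, -0.015, 0.0035, 0, 0, 0, 0, -0.015, 0.0035, 0, 0, 0, 0, -0.015, 0.0035, 0, 0, 0, 0, -0.012, 0.003, 0.01, 0, 0, 0, -0.01, 0.006, 0.03, 0, 0, 0, -0.008, 0.006, 0.03, 0, 0, 0, 0, 0.006, 0.03, 0, 0, 0, 0, 0.006, 0.03, 0, 0, 0, 0, 0, 0, 0, 0, 0]}}

```text
t: 23.58
eef_pos: [0.4689, 0.0048, 0.2678]
ee_rot: [-2.837, 0.004, -1.774]
force: [2.0, 1.0, 0.6]
width: 0.0008
```

```bash
python3 chk.py pics/w12.png
python3 - <<'E'
from h import *
h=cv2.cvtColor(cv2.imread("pics/w12.png"),cv2.COLOR_BGR2HSV); y=cv2.inRange(h,(18,100,40),(34,255,255)); g=cv2.inRange(h,(45,110,40),(80,255,255)); y[215:]=0; g[215:,]=0; g[:,300:]=0
def bot(mk,lo,hi):
    xs=[x for x in range(640) if mk[:,x].any()]; a=min(xs)+lo; b=max(xs)-hi
    return np.array([(x,np.where(mk[:,x])[0].max()) for x in xs if a<=x<=b])
Y=bot(y,15,15); G=bot(g,6,6); k=np.polyfit(Y[:,0],Y[:,1],1); print("yellow bottom line",k,"range",Y[0],Y[-1]); print("green cols",G[0],G[-1],"median row",np.median(G[:,1]),"yellow extrap",np.polyval(k,G[:,0].mean()))
s=arm.get_state(); print(s["eef_pos"].round(4),s["ee_rot"].round(3),s["t"])
E
```

```text
[{'point': [336.4, 88.0], 'conf': 0.78}] [{'point': [155.4, 80.8], 'conf': 0.86}, {'point': [60.8, 301.8], 'conf': 0.41}]
lip rise [0.072] res [3.3 0.3]
mark rise [0.0751] res [-1.7  0.8]
side [{'point': [290.1, 154.8], 'conf': 0.58}] [{'point': [258.0, 185.0], 'conf': 0.64}]
lip rise [0.0751] res [ 1.8 -0.9]
mark rise [0.0768] res [-0.4  0.2]
yellow bottom line [-6.79739336e-02  1.14395526e+02] range [ 19 192] [624  82]
green cols [129  86] [176  88] median row 87.0 yellow extrap 104.02950133581307
[0.4648 0.0019 0.2588] [-2.848 -0.004 -1.777] 23.8833
```

```bash
python3 chk.py pics/w13.png
python3 - <<'E'
from h import *
h=cv2.cvtColor(cv2.imread("pics/w13.png"),cv2.COLOR_BGR2HSV); y=cv2.inRange(h,(20,130,40),(33,255,255)); g=cv2.inRange(h,(45,110,40),(80,255,255)); g[215:]=0; g[:,300:]=0
n,lab,st,_=cv2.connectedComponentsWithStats(y); i=1+np.argmax(st[1:,4]); print(st[i])
y=(lab==i)
Y=np.array([(x,np.where(y[:,x])[0].max()) for x in range(st[i][0]+20,st[i][0]+st[i][2]-20)]); xs=[x for x in range(640) if g[:,x].any()]
G=np.array([(x,np.where(g[:,x])[0].max()) for x in xs[6:-6]])
k=np.polyfit(Y[:,0],Y[:,1],1); r=Y[:,1]-np.polyval(k,Y[:,0]); Y=Y[abs(r)<2.5]; k=np.polyfit(Y[:,0],Y[:,1],1)
print(k,len(Y),"green",G[0],G[-1],np.median(G[:,1]),"yellow extrap",np.polyval(k,G[:,0].mean()))
E
```

```text
[{'point': [335.0, 79.0], 'conf': 0.65}, {'point': [582.8, 204.1], 'conf': 0.62}] [{'point': [140.0, 69.3], 'conf': 0.73}]
lip rise [0.0715] res [0. 0.]
mark rise [0.0772] res [ 0. -0.]
side [{'point': [289.1, 155.7], 'conf': 0.82}] [{'point': [259.2, 186.1], 'conf': 0.65}]
lip rise [0.074] res [ 2.9 -1.5]
mark rise [0.072] res [-0.9  0.5]
[  176    37   317    52 12267]
[2.39365399e-02 7.56114800e+01] 270 green [115  76] [166  78] 77.0 yellow extrap 78.97456382359098
```

```bash
cat > edge.py <<'E'
from h import *
import sys
for fn in sys.argv[1:]:
    im=cv2.imread(fn); h=cv2.cvtColor(im,cv2.COLOR_BGR2HSV); y=cv2.inRange(h,(18,130,25),(35,255,255)); g=cv2.inRange(h,(45,90,20),(85,255,255)); g[215:]=0; g[:,300:]=0
    n,lab,st,_=cv2.connectedComponentsWithStats(y); i=1+np.argmax(st[1:,4]); y=(lab==i); x0,w=st[i][0],st[i][2]
    n,lab,sg,_=cv2.connectedComponentsWithStats(g); j=1+np.argmax(sg[1:,4]); g=(lab==j)
    Y=np.array([(x,np.where(y[:,x])[0].max()) for x in range(x0+20,x0+w-20)])
    for _ in range(3):
        k=np.polyfit(Y[:,0],Y[:,1],1); r=Y[:,1]-np.polyval(k,Y[:,0]); Y=Y[abs(r)<max(1.5,1.5*r.std())]
    xs=range(sg[j][0]+6,sg[j][0]+sg[j][2]-6); G=np.array([(x,np.where(g[:,x])[0].max()) for x in xs]); kg=np.polyfit(G[:,0],G[:,1],1)
    print(fn,"line",k.round(4),len(Y),"green slope",kg[0].round(3),"mean",G[:,1].mean().round(2),"extrap",np.polyval(k,G[:,0].mean()).round(2),"short px",(np.polyval(k,G[:,0].mean())-G[:,1].mean()).round(2))
    c=int(G[:,0].mean()); print(" green col",[tuple(int(v) for v in h[r,c]) for r in range(int(G[:,1].mean())-2,int(G[:,1].mean())+4)]); c=x0+w//4; b=int(np.polyval(k,c)); print(" yellow col",[tuple(int(v) for v in h[r,c]) for r in range(b-2,b+4)])
E
python3 edge.py pics/w2.png pics/w9.png pics/w13.png
python3 - <<'E'
from h import *
from fit2 import ax,W
s=arm.get_state(); m=wmodel(s); f,y,z=ax(-.225); P=np.array([.5416,-.0293,.1329])
print(s["eef_pos"],[proj(m,P+k*y+r*z).round(1).tolist() for r in (.07,.08) for k in (.157,0,-.1)])
E
```

```text
pics/w2.png line [4.530000e-02 1.167901e+02] 251 green slope 0.085 mean 39.35 extrap 120.94 short px 81.59
 green col [(59, 120, 100), (56, 139, 81), (57, 122, 71), (37, 117, 70), (16, 148, 122), (14, 149, 169)]
 yellow col [(20, 182, 213), (20, 186, 188), (20, 178, 155), (21, 155, 115), (19, 93, 82), (19, 69, 78)]
pics/w9.png line [1.96000e-02 8.58622e+01] 269 green slope 0.051 mean 81.81 extrap 88.76 short px 6.95
 green col [(57, 126, 134), (56, 128, 118), (55, 127, 110), (48, 118, 95), (26, 118, 95), (15, 150, 150)]
 yellow col [(20, 186, 213), (19, 180, 193), (19, 180, 163), (19, 162, 132), (20, 94, 108), (19, 48, 101)]
pics/w13.png line [2.65000e-02 7.70956e+01] 277 green slope 0.038 mean 77.16 extrap 80.79 short px 3.63
 green col [(56, 116, 130), (55, 129, 113), (53, 113, 99), (36, 122, 88), (15, 144, 142), (13, 156, 186)]
 yellow col [(19, 174, 216), (20, 182, 191), (20, 186, 156), (19, 153, 127), (20, 89, 109), (23, 42, 103)]
[0.46507429 0.00223076 0.25947667] [[144.9, 77.4], [335.3, 81.2], [456.3, 83.6], [139.5, 66.9], [336.1, 70.8], [461.1, 73.3]]
```

Edges put the lip about 3.5 mm below the mark and landmarks about 5.7 mm. A last small push on the same path will centre it.

Emit:
{"name": "apply_moves", "arguments": {"increments": [0.005, -0.004, -0.0205, 0.004, 0.02, 0, 0.005, -0.004, -0.0205, 0, 0, 0, 0.005, -0.004, -0.0205, 0, 0, 0, 0.005, -0.004, -0.0205, 0, 0, 0, 0.005, -0.004, -0.0205, 0, 0, 0, 0.005, -0.004, -0.0205, 0, 0, 0, 0, 0, -0.01, 0, 0, 0, 0, 0, 0, 0, 0, 0, 0.013, -0.003, 0.0015, 0, -0.007, 0, 0.013, -0.003, 0.0015, 0, -0.007, 0, 0.013, -0.003, 0.0015, 0, 0, 0, 0.013, -0.003, 0.0015, 0, 0, 0, 0.005, -0.001, 0, 0, 0, 0, 0, 0, 0, 0, 0, 0, 0, 0, 0, 0, 0, 0]}}

```text
t: 25.43
eef_pos: [0.5636, -0.0359, 0.1333]
ee_rot: [-2.844, 0.005, -1.774]
force: [-0.3, -0.4, -0.3]
width: 0.0004
```

```bash
python3 st.py
```

```text
t 25.4333 pos [ 0.5636 -0.0359  0.1333] a 73.0 q [ 0.39  0.05 -0.7   0.3  -0.58  0.75] force [-0.3 -0.4 -0.3]
rel f,y,z 0.023 -0.0015 0.0004 | along n 0.022 along d 0.0063 tip d -0.0227 slope 0.0118
rot to 72 [-0.008 -0.015 -0.022]
```

Emit:
{"name": "apply_moves", "arguments": {"increments": [0.0025, -0.0005, 0.0043, 0, 0, 0, 0.0025, -0.0005, 0.0043, 0, 0, 0, 0.0025, -0.0005, 0.0043, 0, 0, 0, 0.0025, -0.0005, 0.0043, 0, 0, 0]}}

```text
t: 25.77
eef_pos: [0.572, -0.0383, 0.1514]
ee_rot: [-2.846, 0.004, -1.774]
force: [-2.8, 1.9, -4.0]
width: 0.0007
```

```bash
python3 st.py; python3 chk.py pics/w14.png
```

```text
t 25.7667 pos [ 0.572  -0.0383  0.1514] a 73.1 q [ 0.38  0.05 -0.65  0.27 -0.64  0.79] force [-2.8  1.9 -4. ]
rel f,y,z 0.0316 -0.0019 0.0185 | along n 0.0356 along d -0.0085 tip d -0.0375 slope 0.0318
rot to 72 [-0.008 -0.017 -0.022]
[{'point': [312.6, 221.7], 'conf': 0.6}] []
lip rise [0.0735] res [-0.  0.]
side [{'point': [291.1, 154.8], 'conf': 0.56}] [{'point': [258.0, 185.9], 'conf': 0.46}]
lip rise [0.0736] res [ 1.  -0.5]
mark rise [0.0744] res [-0.  0.]
```

Emit:
{"name": "apply_moves", "arguments": {"increments": [0.0022, -0.0005, 0.0038, 0, 0, 0, 0, 0, 0, 0, 0, 0, -0.005, 0.001, -0.0085, 0, 0, 0, -0.005, 0.001, -0.0085, 0, 0, 0, -0.01, 0.002, -0.006, 0, 0, 0, -0.015, 0.0035, 0, 0, 0, 0, -0.015, 0.0035, 0, 0, 0, 0, -0.015, 0.0035, 0, 0, 0, 0, -0.015, 0.0035, 0, 0, 0, 0, -0.012, 0.003, 0.01, 0, 0, 0, -0.01, 0.006, 0.03, 0, 0, 0, -0.008, 0.006, 0.03, 0, 0, 0, 0, 0.006, 0.03, 0, 0, 0, 0, 0.003, 0.025, 0, 0, 0, 0, 0, 0, 0, 0, 0, 0, 0, 0, 0, 0, 0, 0, 0, 0, 0, 0, 0]}}

```text
t: 27.48
eef_pos: [0.4586, 0.0053, 0.2563]
ee_rot: [-2.838, 0.009, -1.77]
force: [-0.1, -0.7, -0.4]
width: 0.0006
```

```bash
python3 st.py; python3 chk.py pics/w15.png; python3 edge.py pics/w15.png
```

```text
t 27.4833 pos [0.4586 0.0053 0.2563] a 72.6 q [ 0.65 -0.27 -0.67  0.27 -0.97  0.59] force [-0.1 -0.7 -0.4]
rel f,y,z -0.0886 0.0152 0.1234 | along n -0.0474 along d -0.144 tip d -0.173 slope 0.0626
rot to 72 [-0.012 -0.009 -0.026]
[{'point': [338.8, 63.7], 'conf': 0.59}] [{'point': [146.4, 62.5], 'conf': 0.59}]
lip rise [0.0781] res [1.4 0.1]
mark rise [0.0755] res [-0.3  0.2]
side [{'point': [291.7, 150.0], 'conf': 0.65}] [{'point': [259.3, 183.8], 'conf': 0.57}]
lip rise [0.0866] res [-1.4  0.7]
mark rise [0.0781] res [-1.9  1.1]
pics/w15.png line [2.7000e-02 6.3888e+01] 285 green slope 0.047 mean 68.92 extrap 67.81 short px -1.11
 green col [(58, 122, 134), (55, 131, 123), (55, 122, 109), (49, 129, 93), (33, 112, 84), (16, 140, 133)]
 yellow col [(19, 183, 203), (19, 180, 183), (19, 181, 148), (19, 158, 124), (18, 89, 112), (16, 43, 101)]
```

The edge check shows the lip 1 mm above level and the landmark check 2.6 mm above, both well inside 8 mm. Now over to the green button.

Emit:
{"name": "apply_moves", "arguments": {"increments": [0, 0, 0.02, 0.02, 0.1, 0, 0, 0, 0.02, 0.02, 0.1, 0, 0, 0.01, 0.02, 0.02, 0.1, 0, -0.003, 0.03, 0, 0, 0, 0, -0.003, 0.03, 0, 0, 0, 0, -0.003, 0.03, 0, 0, 0, 0, -0.003, 0.03, 0, 0, 0, 0, -0.003, 0.03, 0, 0, 0, 0, -0.003, 0.03, 0, 0, 0, 0, -0.003, 0.03, 0, 0, 0, 0, -0.003, 0.03, 0, 0, 0, 0, -0.003, 0.03, 0, 0, 0, 0, -0.003, 0.03, 0, 0, 0, 0, 0, 0, 0, 0, 0, 0, 0, 0, 0, 0, 0, 0]}}

```text
t: 29.03
eef_pos: [0.4105, 0.3165, 0.2902]
ee_rot: [3.084, -0.028, -1.782]
force: [0.3, -0.7, -0.3]
width: 0.0003
```

```bash
cat > btn.py <<'E'
from h import *
import sys
s=arm.get_state(); show("wrist",sys.argv[1]); m=wmodel(s); Rm=R.from_euler("xyz",s["ee_rot"])
print("t",s["t"],"pos",s["eef_pos"].round(4),"rot",s["ee_rot"].round(3),"force",s["force"].round(1),"q",s["q"].round(2),"zdir",Rm.as_matrix()[:,2].round(3))
def plane(m,p,z):
    W=np.array(m["world_to_cam"]);d=W[:3,:3].T@np.array([(p[0]-m["cx"])/m["fx"],-(p[1]-m["cy"])/m["fy"],-1.]);o=-W[:3,:3].T@W[:3,3]
    return (o+d*(z-o[2])/d[2]).round(4)
for L in finder.landmark_of("wrist","start_top")[:3]: print("start",np.round(L["point"],1),round(L["conf"],2),plane(m,L["point"],.068))
im=cv2.imread(sys.argv[1]); h=cv2.cvtColor(im,cv2.COLOR_BGR2HSV); g=cv2.inRange(h,(45,120,40),(85,255,255)); n,lab,st,ce=cv2.connectedComponentsWithStats(g)
for i in np.argsort(-st[1:,4])[:3]+1: print("green blob",st[i],ce[i].round(1),plane(m,ce[i],.068))
md=optics.camera_model("side")
if len(sys.argv)>2:
    for p,z in (((243,300),.15),((180,283),.19),((205,318),.05)): print("drill",p,plane(md,p,z))
E
python3 btn.py pics/b1.png d
```

```text
t 29.0333 pos [0.4105 0.3165 0.2902] rot [ 3.084 -0.028 -1.782] force [ 0.3 -0.7 -0.3] q [ 1.    0.09 -0.11 -0.04 -1.41  0.37] zdir [-0.062 -0.016 -0.998]
start [299.7 140.5] 0.58 [0.4329 0.3261 0.068 ]
green blob [290 137  24  16 191] [300.3 145.9] [0.4262 0.3268 0.068 ]
green blob [291 134   3   2   4] [292.2 134.5] [0.4421 0.3334 0.068 ]
green blob [308 141   2   2   2] [308.5 141.5] [0.4294 0.3157 0.068 ]
drill (243, 300) [0.4965 0.4289 0.15  ]
drill (180, 283) [0.6461 0.4675 0.19  ]
drill (205, 318) [0.5979 0.471  0.05  ]
```

Emit:
{"name": "apply_moves", "arguments": {"increments": [0.002, 0.0005, 0, 0.016, -0.062, 0, 0.002, 0.0005, 0, 0, 0, -0.113, 0.002, 0.0005, 0, 0, 0, -0.113, 0.002, 0.0005, 0, 0, 0, -0.113, 0.002, 0.0005, 0, 0, 0, -0.113, 0.002, 0.0005, 0, 0, 0, -0.113, 0.002, 0.0005, 0, 0, 0, -0.113, 0.002, 0.0005, -0.015, 0, 0, -0.113, 0.002, 0.0005, -0.015, 0, 0, -0.113, 0.002, 0.0005, -0.015, 0, 0, -0.113, 0, 0, -0.015, 0, 0, -0.113, 0, 0, -0.015, 0, 0, -0.113, 0, 0, -0.015, 0, 0, -0.113, 0, 0, 0, 0, 0, 0, 0, 0, 0, 0, 0, 0]}}

```text
t: 30.38
eef_pos: [0.4367, 0.3023, 0.1999]
ee_rot: [-3.139, 0.008, 3.059]
force: [-0.3, 0.5, 0.2]
width: 0.0006
```

```bash
python3 btn.py pics/b2.png
```

```text
t 30.3833 pos [0.4367 0.3023 0.1999] rot [-3.139  0.008  3.059] force [-0.3  0.5  0.2] q [ 0.98  0.12 -0.31  0.01 -1.14 -1.07] zdir [ 0.008 -0.003 -1.   ]
start [316.7 203. ] 0.84 [0.439  0.3253 0.068 ]
green blob [306 184  33  33 548] [322.  201.2] [0.4335 0.3238 0.068 ]
green blob [311 189   2   1   2] [311.5 189. ] [0.443  0.3102 0.068 ]
green blob [309 193   2   1   2] [309.5 193. ] [0.4454 0.3142 0.068 ]
```

Emit:
{"name": "apply_moves", "arguments": {"increments": [-0.001, 0.0075, 0, 0, 0, 0, -0.001, 0.007, 0, 0, 0, 0, -0.001, 0.006, 0, 0, 0, 0, 0, 0, -0.025, 0, 0, 0, 0, 0, -0.025, 0, 0, 0, 0, 0, -0.025, 0, 0, 0, 0, 0, -0.025, 0, 0, 0, 0, 0, -0.015, 0, 0, 0, 0, 0, 0, 0, 0, 0, 0, 0, 0, 0, 0, 0]}}

```text
t: 31.32
eef_pos: [0.4363, 0.3344, 0.0896]
ee_rot: [3.129, 0.019, 3.076]
force: [0.8, 1.0, 1.3]
width: 0.0006
```

```bash
python3 btn.py pics/b3.png
```

```text
t 31.3167 pos [0.4363 0.3344 0.0896] rot [3.129 0.019 3.076] force [0.8 1.  1.3] q [ 1.02  0.24 -0.44  0.01 -0.87 -1.09] zdir [ 0.019  0.011 -1.   ]
start [318.  202.1] 0.65 [0.4349 0.3259 0.068 ]
green blob [ 294  184   50   39 1124] [316.5 202.5] [0.4359 0.3261 0.068 ]
green blob [310 181   3   3   5] [311.4 182.4] [0.4383 0.3122 0.068 ]
green blob [320 185   3   3   4] [320.8 186. ] [0.4324 0.315  0.068 ]
```

Emit:
{"name": "apply_moves", "arguments": {"increments": [-0.002, -0.004, -0.012, 0, 0, 0, 0, 0, -0.012, 0, 0, 0, 0, 0, -0.012, 0, 0, 0, 0, 0, -0.008, 0, 0, 0, 0, 0, 0, 0, 0, 0]}}

```text
t: 31.83
eef_pos: [0.4381, 0.3363, 0.0531]
ee_rot: [3.116, 0.027, 3.077]
force: [-0.5, -0.4, 1.5]
width: 0.0003
```

```bash
python3 btn.py pics/b4.png
```

```text
t 31.8333 pos [0.4381 0.3363 0.0531] rot [3.116 0.027 3.077] force [-0.5 -0.4  1.5] q [ 1.02  0.28 -0.49  0.02 -0.77 -1.09] zdir [ 0.029  0.024 -0.999]
start [318.9 214.7] 0.86 [0.4354 0.3241 0.068 ]
green blob [ 291  188   60   41 1430] [318.6 207.8] [0.4353 0.3201 0.068 ]
green blob [315 238   2   4   5] [315.8 239.2] [0.438  0.3386 0.068 ]
green blob [316 233   1   2   2] [316.  233.5] [0.4377 0.3352 0.068 ]
```

Emit:
{"name": "apply_moves", "arguments": {"increments": [-0.002, -0.006, 0, 0.012, 0.014, 0, -0.001, -0.004, 0, 0.012, 0.014, 0, 0, 0, 0, 0, 0, 0, 0, 0, -0.006, 0, 0, 0, 0, 0, -0.005, 0, 0, 0, 0, 0, -0.004, 0, 0, 0, 0, 0, -0.003, 0, 0, 0, 0, 0, 0, 0, 0, 0]}}

```text
t: 32.6
eef_pos: [0.4383, 0.3304, 0.0403]
ee_rot: [3.087, 0.005, 3.08]
force: [-0.4, -0.5, 4.9]
width: 0.0004
```

```bash
python3 btn.py pics/b5.png
```

```text
t 32.6 pos [0.4383 0.3304 0.0403] rot [3.087 0.005 3.08 ] force [-0.4 -0.5  4.9] q [ 0.98  0.29 -0.49 -0.03 -0.74 -1.02] zdir [ 0.008  0.055 -0.998]
start [322.1 232.3] 0.83 [0.4346 0.3226 0.068 ]
green blob [295 203  53  30 587] [317.7 217.5] [0.4364 0.3142 0.068 ]
green blob [315 240   2   9  10] [315.8 243.9] [0.4383 0.329  0.068 ]
green blob [331 206   5   5   9] [333.7 207.9] [0.428  0.3094 0.068 ]
```

Emit:
{"name": "apply_moves", "arguments": {"increments": [0, 0, -0.004, 0, 0, 0, 0, 0, -0.004, 0, 0, 0, 0, 0, -0.004, 0, 0, 0]}}

```text
t: 32.95
eef_pos: [0.4389, 0.3307, 0.038]
ee_rot: [3.087, 0.008, 3.085]
force: [-20.0, -10.5, 53.4]
width: 0.0003
```

Force jumped to 53 N, so the button has bottomed. Release upward.

Emit:
{"name": "apply_moves", "arguments": {"increments": [0, 0, 0.01, 0, 0, 0, 0, 0, 0.015, 0, 0, 0, 0, 0, 0.02, 0, 0, 0, 0, 0, 0.025, 0, 0, 0, 0, 0, 0.03, 0, 0, 0, 0, 0, 0.03, 0, 0, 0, 0, 0, 0.03, 0, 0, 0, 0, 0, 0, 0, 0, 0, 0, 0, 0, 0, 0, 0, 0, 0, 0, 0, 0, 0]}}

```text
t: 33.78
eef_pos: [0.4367, 0.331, 0.2084]
ee_rot: [3.083, 0.009, 3.086]
force: [1.0, 0.2, 0.1]
width: 0.0008
```

```bash
python3 btn.py pics/b6.png
python3 - <<'E'
from fit2 import *
f,y,z=ax(-.225); P=np.array([.5416,-.0293,.1329]); md=optics.camera_model("side"); a=[];b=[]
for k in range(3):
    optics.grab_frame("side")
    for nm,base,o in (("lip_bar",P,a),("mark_bar",P+.157*y,b)):
        for L in finder.landmark_of("side",nm)[:1]:
            r=least_squares(lambda q:proj(md,base+q[0]*z)-np.array(L["point"]),[.07]); o.append((r.x[0].round(4),round(L["conf"],2),abs(r.fun).max().round(1)))
print("lip",a,"mark",b)
im=show("side","pics/end.png"); im0=cv2.imread("pics/side.png"); d=cv2.absdiff(cv2.imread("pics/end.png"),im0).max(2)>60
for n in ("spray","drill","pliers","goggles","file"):
    r=finder.find_in("side",n)[:1]; print(n,r and (np.round(r[0]["box"]).tolist(),round(r[0]["conf"],2)))
E
```

```text
t 33.7833 pos [0.4367 0.331  0.2084] rot [3.083 0.009 3.086] force [1.  0.2 0.1] q [ 0.99  0.11 -0.28 -0.02 -1.12 -1.03] zdir [ 0.012  0.058 -0.998]
green blob [316 151  20  15 148] [327.2 156.9] [0.426  0.3171 0.068 ]
green blob [323 168   6   7  14] [325.1 170.9] [0.4287 0.3314 0.068 ]
green blob [318 172   4   8  14] [319.3 175.4] [0.4349 0.3358 0.068 ]
lip [(np.float64(-0.3163), 0.74, np.float64(127.1))] mark [(np.float64(0.0815), 0.64, np.float64(0.8)), (np.float64(0.0753), 0.6, np.float64(0.5)), (np.float64(0.0726), 0.46, np.float64(0.6))]
spray []
drill ([175.0, 263.0, 246.0, 332.0], 0.67)
pliers ([320.0, 244.0, 338.0, 280.0], 0.74)
goggles []
file ([170.0, 338.0, 274.0, 400.0], 0.9)
```

Run:
```python
from station import arm
s=arm.get_state(); print(s["t"],s["force"].round(1),abs(s["qd"]).max().round(3)); print(arm.job_done())
```

```text
34.6333 [ 0.8  0.5 -0.3] 0.003
the job is handed in; nothing more can be done
None
```

I pushed the sash up to the green marker from under its yellow lip, then pressed and released the green start button. I handed the job in at t = 34.6 s with the arm clear. `arm.job_done()` reports no verdict.

- **First attempts:** The first three pushes missed the lip and never moved the sash. The real fingertips end about 40 mm short of the stated position. The picture overlay and the missed contacts both showed this, so I re-planned with that offset.
- **Sash level:** The last wrist view put the lip about 1 mm above the marker line by edge extrapolation. The landmark finder put it about 2.6 mm above. One noisy side-view reading disagreed, at about 8.5 mm above that frame's marker. I did not re-measure after the press, because the lip was not detected in the side view then.
- **Green button:** I read about 5 N on it, close to the stated full-travel force. About 2.3 mm lower the force was 53 N, so I took it as bottomed. I then lifted off to a free wrist force of about 1 N. The travel itself was not measured directly.
- **Bystanders and other parts:** The arm did not approach the red button, the marker or the bystanders. At the end the finder still saw the drill, pliers and file, but I did not compare their positions with the start. It did not report the spray bottle or goggles, and I did not look for the brush or bracket, so those four are unconfirmed.

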